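Load the coil carrier and hang it on the drying rail

TASK

Take the half-loaded coil carrier out of the rack, stand it upright on the bench clear of the rack and put the loose coil unit into its empty nest. Then take it again by its hook, so that the rail can pass through, hang it on the drying rail at the open end and slide it along under the guard strip until the hook is centred below the brass marker clip; let it hang there at rest with both coils in it. Leave the spare carrier, the loupe, the gauge block and the pen where they are.

Things in the scene. Friction and masses are not known exactly. Their poses are not given: they have to be found in the camera images.
- carrier: the carrier to hang: aluminium bar 34 (x) x 184 (y) x 4 mm, a nest on each end; origin centre of underside, z up. From its middle rises a steel strap hook, 24 mm wide (y), 3 thick: long leg at x -12..-9 mm from the bar up, bent over at the top (z 93 to 96), short leg at x +9..+12 down to z 60. The hook's mouth is open to +x between the short leg and the coils' tops (z 26). 180 g
- carrier_hook (a point): middle of the inner top face of the carrier's hook, 93 mm above its underside: the point that rests on top of the rail; axes as the carrier. The rail runs through the hook along y, so there the fingers must stand in front of and behind the two legs (24 mm, along x)
- carrier_nest_left (a point): centre of the floor of the carrier's +y nest (72 mm from the middle), which already holds coil_in; inside 28 (x) x 33 (y) mm, walls 2 mm thick and 7 mm high above this floor, the floor 4 mm above the carrier's underside
- carrier_nest_right (a point): the same for the empty -y nest, where coil_out belongs
- coil_in: blue potted coil unit already in the carrier's +y nest, 23 (x) x 28 (y) x 22 (z) mm, 24 g, origin at the centre of its underside
- coil_out: the same kind of coil unit, lying loose on the bench, upright; grip its 23 mm width (along its x); in a nest its x lies along the carrier's x, either way round
- spare_carrier: an identical but empty carrier in the other bay of the rack; to be left alone
- rack: fixed grey sheet rack, 132 (x) x 210 (y) mm, origin under its centre: two bays one behind the other at x = -32 and +30 mm, floor 3 mm above the bench, front lips 8, end cheeks 13, back panels 105 mm above the bench (170 mm wide, face 21 mm behind each bay's centre, 9 behind the hook: no room for a finger, so there grip the strap by its 24 mm wide edges, along y). Carriers stand in it with its axes
- rail_stand: fixed stand, origin under the centre of its drip pan, 110 (x) x 330 (y) x 12 mm. Post 22 mm square at y = -152, 163 high. Rail: 12 mm steel rod at x = 0, z 135, from the post to y = +140 mm (18 mm end collar, last 6 mm). Guard strip 8 mm wide over it, z 150 to 154, from the post to y = +51 mm: a hook goes on only beyond it (y 65 to 120) and slides in below it, fingers on both sides
- rail_open (a point): top of the rail in the middle of the open part, y = +95 mm on the stand, 141 mm above the bench: where the hook goes on: the bar passes below the rail, the rail through the hook's mouth, then the hook comes down on it
- station_clip: small brass saddle clip, 14 (x) x 10 (y) mm, fixed on the guard strip, its top 156 mm above the bench: the marker; its axes are the stand's
- station_mark (a point): top of the rail right below the marker clip: where carrier_hook must come to rest
- loupe: bystander: black eyepiece loupe, 38 mm across, 35 mm high
- gauge: bystander: steel gauge block with a pin, 30 x 83 x 12 mm
- pen: bystander: white pen with a black cap, 17 x 135 mm

How it is judged:
By the outcome, as a careful person would: the job done as asked, in the order asked, and still so for the second after the job is handed in, with the robot touching nothing.
It also fails if it takes over 64 s, if anything falls off the work surface, if the arm or the gripper's body presses on something with over 40 N, if the wrist force passes 120 N, or if a joint passes its speed limit or range.

ROBOT

A 6-joint arm with a two-finger parallel gripper is mounted at the origin on a cart in front of the work surface, level with it; the furniture and walls round the work are solid. World frame = base frame: x ahead of the robot, y to its left, z up, the work surface at z = 0. Lengths are in m, angles in rad, forces in N, time in s.
With the tool pointing down it reaches from about 0.35 to 0.725 m from the base axis. Payload 4.3 kg.
Tool frame: the origin (TCP) lies midway between the tips of the shut fingers; the grasp point (between the pads) lies 19 mm behind it; z points along the fingers, y is the line along which they close (so a half turn about z gives the same grasp; the last joint's range is limited). The gripper opens to 85 mm and grips with 20 to 120 N. Pads are 22 mm wide; open, the fingers measure 114 mm over their backs; the gripper's body (76 mm by 85 mm) begins 54 mm behind the grasp point. The pads swing forward as they close: fully open they stand 13 mm farther back than shut.
Start: joints at [1.062, 0.377, 0.081, 1.274, 0, 1.46], TCP at [0.223, 0.53, 0.231] pointing down, gripper open.
Joint ranges: [-2.72, 2.72], [-0.84, 1.66], [-1.02, 1.22], [-1.77, 2.12], [-1.37, 1.28], [-3.14, 3.14]. Speed limits (rad/s): [2.57, 2.57, 3.14, 3.14, 3.14, 3.14].

INTERFACE

Orientations are given as [roll, pitch, yaw] about the fixed x, y, z axes, in that order (R = Rz(yaw) Ry(pitch) Rx(roll)).
In Python, from bench import ctrl, vision, job gives the robot as it stands.
- The arm moves only by the tool drive_tool, never from a script. Its argument "plan" is a list of rows, each a list of 3 entries, a list of its own where there are three numbers: the opening, from 0 (shut) to 1 (fully open), then the shift along the tool's x, y, z scaled (see below), then the turn, a rotation vector about the tool's x, y, z scaled (see below). In form: [[gripper, [x, y, z], [ax, ay, az]], ...]. A call has 1 to 20 rows; each row shifts and turns the commanded pose from where the row before left it, along the tool's axes as they then stand; what a row does not reach is not made up. The controller multiplies each number of a shift by 20 mm and each number of a turn by 6 degrees. A row lasts 1/8 s, in which the tool goes at most 62.5 mm and 10.7 degrees, less where a joint would pass 70% of its speed; a pose out of reach is approached as far as the arm can. A call with a number of a shift or a turn outside -1 to 1 is refused whole. A call with a gripper value outside its range is refused whole. The fingers move at their own pace and stop on an object; the grip force is fixed at half the most. Time passes only in rows, so rows that do not move let the fingers close. It gives the time, the measured TCP pose, the force, the opening and the grip force at its end, in the units of the state.
- ctrl.get_state(): the state, without advancing time (a new reading comes with each control period).
- vision.read_camera(name): name is "scene" or "top" or "wrist"; returns a dict with "pixels" (384x512x3 uint8, red, green, blue), "K" (3x3 intrinsics, pixels), "eye" and "attitude" of the camera in the world; the wrist camera has in their place "tool_from_camera" (4x4, takes a point from camera to tool coordinates, whose origin is the TCP and whose axes are the flange's). Camera axes: x right, y up, looking along -z (the intrinsics and any distortion apply to the point x, -y, -z); pixel columns grow to the right and rows downward; lengths in m; the calibration is good to about 2 mm. The wrist camera is an equidistant fisheye: a pixel r from the principal point sees the ray r / f radians off the axis. A picture is of the moment at which its call begins: read the wrist's pose just before it. There is no depth.
- job.job_done(): hands the job in; it is judged then, once.
The state is a dict: "time_s": time; "q": joint angles; "qvel": joint speeds; "tau": joint torques, N m; "ee_pos": TCP position; "orientation": TCP orientation; "contact_force": force on the tool from outside, world axes, zero at the start; "ft_torque": the same for the moment, N m; "width": finger opening in m; "grasp_force": force on a finger pad.
Only numpy, scipy, OpenCV 4.12 (cv2) and the standard library are available. Lean on these libraries where they do the work, as an engineer would, in place of code of your own. Each camera call takes 0.05 s, during which the arm holds its last target. There are 200 camera calls.

## Working session

There is one attempt and no reset: what is moved stays moved. The work goes in short steps, Python scripts to look and compute and a tool call to move; the robot and the scene stay as the last step left them, time stands still between calls to the robot, and variables do not carry over. Pictures are saved under pics/ and viewed, at most 10 in all, crops included, and the job is handed in when it is done.

Besides the shell and the picture viewer there is one more tool, called after ">>>" as name(argument=value, ...) on one line, values as JSON. drive_tool: Moves the arm, as the interface text tells. Its arguments: {"type":"object","properties":{"plan":{"type":"array","items":{"type":"array"}}},"required":["plan"]}

```bash
mkdir -p pics; python3 - <<'E'
from bench import ctrl, vision, job
import cv2, numpy as np, pickle
s=ctrl.get_state(); print({k:np.round(v,3).tolist() for k,v in s.items()})
d={}
for n in ("scene","top","wrist"):
    r=vision.read_camera(n); d[n]=r
    print(n,{k:np.round(v,4).tolist() for k,v in r.items() if k!="pixels"})
    cv2.imwrite(f"pics/{n}0.png",cv2.resize(r["pixels"][:,:,::-1],(800,600),interpolation=cv2.INTER_CUBIC))
pickle.dump((s,d),open("d0.pkl","wb"))
E
```

```text
{'time_s': 0.0, 'q': [1.062, 0.378, 0.08, 1.274, 0.0, 1.461], 'qvel': [-0.001, -0.001, 0.001, -0.0, -0.001, 0.0], 'tau': [0.0, -46.361, 26.987, 0.021, -0.0, -0.0], 'ee_pos': [0.223, 0.529, 0.23], 'orientation': [-3.14, -0.0, 2.743], 'contact_force': [0.607, -0.551, 0.05], 'ft_torque': [-0.065, -0.023, -0.005], 'grasp_force': 0.0, 'width': 0.085}
scene {'K': [[391.2125, 0.0, 254.8316], [0.0, 391.2125, 193.4966], [0.0, 0.0, 1.0]], 'eye': [0.0274, -0.6994, 0.5949], 'attitude': [1.0812, 0.0132, -0.5813]}
top {'K': [[462.9864, 0.0, 251.5311], [0.0, 462.9864, 198.105], [0.0, 0.0, 1.0]], 'eye': [0.4872, 0.0843, 1.1715], 'attitude': [0.0216, -0.0017, -1.5826]}
wrist {'K': [[297.3186, 0.0, 257.1593], [0.0, 297.3186, 186.7277], [0.0, 0.0, 1.0]], 'tool_from_camera': [[0.0008, 0.9647, 0.2632, 0.067], [1.0, -0.001, 0.0005, -0.0002], [0.0008, 0.2632, -0.9647, -0.143], [0.0, 0.0, 0.0, 1.0]]}
```

View pics/scene0.png

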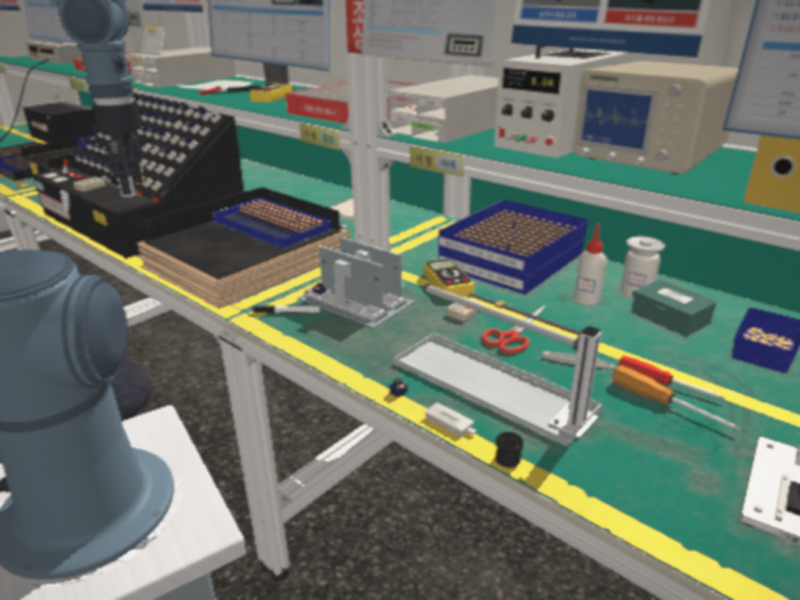

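View pics/top0.png

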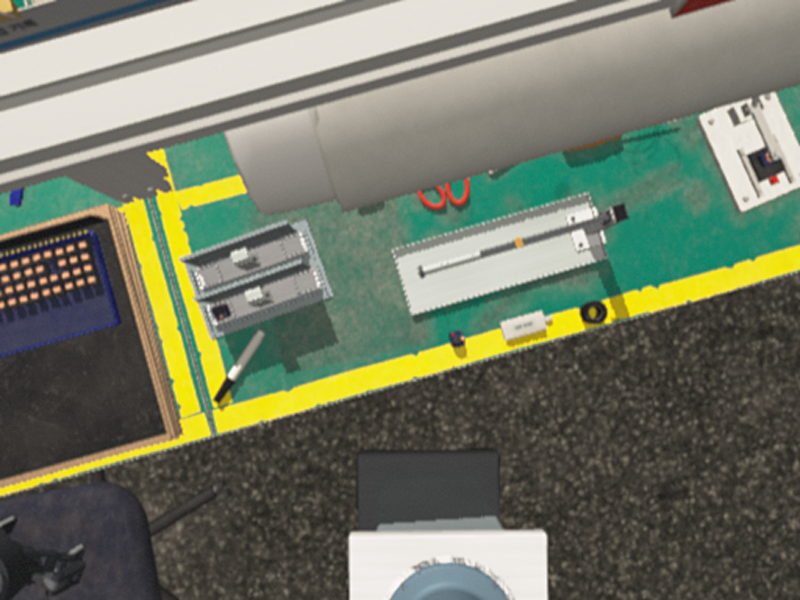

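The scene view shows the rack at about (355,285), the stand at (500,380), the coil at (398,388). The top view shows the rack at (258,278), with the half-loaded carrier in the near bay and its coil at (221,312). The stand is at (500,255), the clip at (519,242), the loose coil at (457,340), the pen at (240,367), the gauge at (525,327) and the loupe at (594,312). I'll enlarge these.

```bash
python3 - <<'E'
import pickle,cv2,numpy as np
s,d=pickle.load(open("d0.pkl","rb"))
t=d["top"]["pixels"][:,:,::-1]; c=d["scene"]["pixels"][:,:,::-1]
def crop(im,u,v,w,h,k): 
    o=cv2.resize(im[v:v+h,u:u+w],None,fx=k,fy=k,interpolation=cv2.INTER_CUBIC)
    for i in range(0,w,20): cv2.putText(o,str(u+i),(i*k,8),0,.3,(0,0,255)); cv2.line(o,(i*k,9),(i*k,14),(0,0,255))
    for i in range(0,h,20): cv2.putText(o,str(v+i),(0,i*k+4),0,.3,(0,255,255))
    return o
a=crop(t,112,130,100,90,4); b=crop(t,240,115,100,90,4)  # 400x360
a2=crop(c,190,145,80,70,5)  ; b2=crop(c,245,200,80,60,5)
cv2.imwrite("pics/a.png",np.hstack([a,b])[:360])
b3=crop(t,250,115,160,110,5); cv2.imwrite("pics/b3.png",b3)
cv2.imwrite("pics/c.png",crop(c,190,145,200,150,4))
E
```

```text
(no output)
```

View pics/a.png

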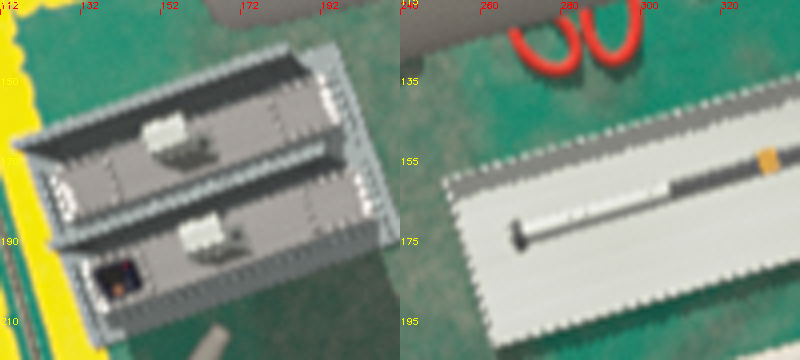

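View pics/c.png

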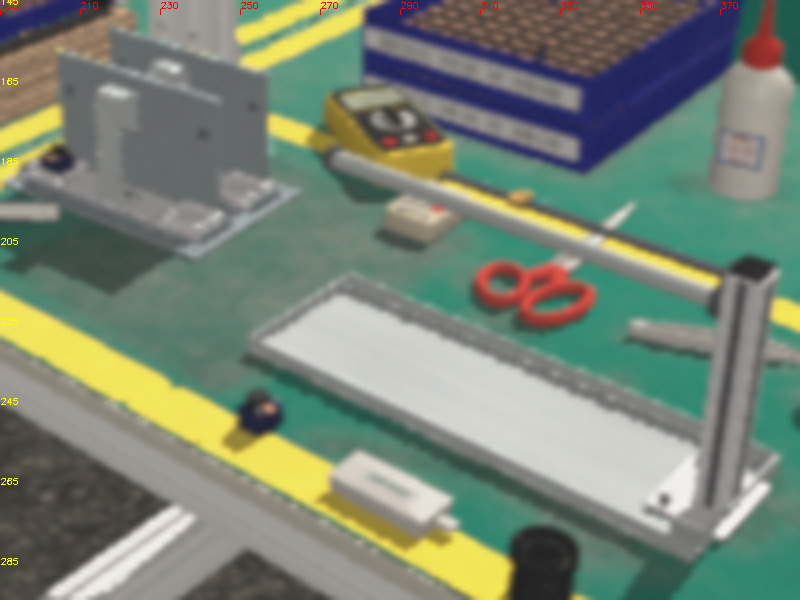

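View pics/b3.png

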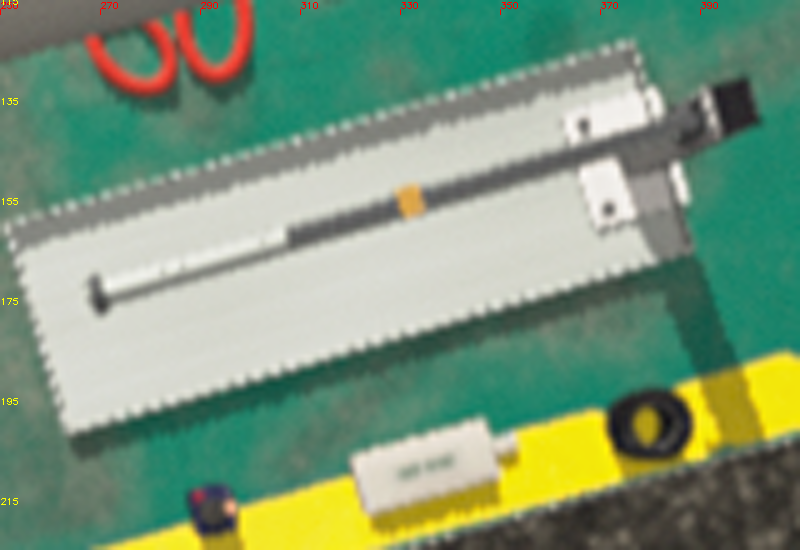

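Pixel readings. In the top view (camera pixels):
- carrier hook top (162.8,188), spare hook top (153.3,163)
- rail collar (269.6,174), clip (332,155), post top (397,136.4)
- loose coil top (292.6,217)

In the scene view: carrier hook top (219.5,167.5), collar (273.8,184.5), clip (320,194.3), coil (255,247.5). The pictures also give the rack and pan corners.

```bash
cat > h.py <<'E'
import numpy as np, pickle
from scipy.spatial.transform import Rotation as R
from scipy.optimize import least_squares
s0,d0=pickle.load(open("d0.pkl","rb"))
def proj(cam,P,pose=None):
    c=d0[cam]; K=c["K"]; P=np.atleast_2d(P)
    if cam=="wrist":
        T=c["tool_from_camera"]; p,o=pose; Rt=R.from_euler("xyz",o).as_matrix()
        q=((P-p)@Rt-T[:3,3])@T[:3,:3]*[1,-1,-1]
        r=np.hypot(q[:,0],q[:,1]); th=np.arctan2(r,q[:,2])
        return q[:,:2]/r[:,None]*th[:,None]*K[0,0]+K[:2,2]
    q=(P-c["eye"])@R.from_euler("xyz",c["attitude"]).as_matrix()*[1,-1,-1]
    return q[:,:2]/q[:,2:]*K[0,0]+K[:2,2]
def ray(cam,uv,pose=None):
    c=d0[cam]; K=c["K"]; n=(np.array(uv)-K[:2,2])/K[0,0]
    if cam=="wrist":
        r=np.hypot(*n); v=np.array([*(n/r*np.sin(r)),np.cos(r)])*[1,-1,-1]
        T=c["tool_from_camera"]; p,o=pose; Rt=R.from_euler("xyz",o).as_matrix()
        return p+Rt@T[:3,3], Rt@T[:3,:3]@v
    v=np.array([*n,1])*[1,-1,-1]
    return np.array(c["eye"]), R.from_euler("xyz",c["attitude"]).as_matrix()@v
def tri(*rays):
    A=np.zeros((3,3));b=np.zeros(3)
    for e,v in rays:
        v=v/np.linalg.norm(v);M=np.eye(3)-np.outer(v,v);A+=M;b+=M@e
    return np.linalg.solve(A,b)
def onz(r,z): e,v=r; return e+v*(z-e[2])/v[2]
def world(p,L):
    c,s=np.cos(p[2]),np.sin(p[2]); L=np.atleast_2d(L)
    return np.c_[p[0]+c*L[:,0]-s*L[:,1],p[1]+s*L[:,0]+c*L[:,1],L[:,2]+(p[3] if len(p)>3 else 0)]
def fit(obs,x0):  # obs: (cam,local,uv[,pose])
    f=lambda p: np.concatenate([(proj(o[0],world(p,o[1]),*o[3:])[0]-o[2]) for o in obs])
    r=least_squares(f,x0,loss="soft_l1"); return r.x,f(r.x).reshape(-1,2)
E
python3 - <<'E'
from h import *
np.set_printoptions(precision=4,suppress=True)
for n,a,b in [("hook",(162.8,188),(219.5,167.5)),("collar",(269.6,174),(273.8,184.5)),("clip",(332,155),(320,194.3)),("coil",(292.6,217),(255,247.5)),("sparehook",(153.3,163),(232.3,161))]:
    P=tri(ray("top",a),ray("scene",b)); print(n,P,proj("top",P)[0]-a)
m=.001
def L(*v): return np.array(v)*m
rk=[("top",L(52,85,105),(116.5,166.2)),("top",L(52,-85,105),(185.2,141.7)),("top",L(-10,85,105),(126.5,191.2)),("top",L(-10,-85,105),(193.2,167)),
("top",L(-66,-105,8),(211.5,190)),("top",L(-66,105,8),(137,215.7)),("top",L(66,-105,8),(195,141.2)),
("scene",L(-10,85,105),(205,158)),("scene",L(-10,-85,105),(245,170)),("scene",L(52,85,105),(218,152)),("scene",L(52,-85,105),(257,163.2)),("scene",L(-66,-105,4),(238.7,209.2)),("scene",L(66,-105,4),(264.5,192.5))]
p,r=fit(rk,[.55,.3,.3,0]); print("rack",p);print(r)
print("hook pred",world(p,L(-32,0,99)),"coil_in top",world(p,L(-32,72,29)), onz(ray("top",(141.5,199)),.029))
st=[("top",L(0,140,135),(269.6,174)),("top",L(0,-152,163),(397,136.4)),("top",L(55,165,12),(251.6,162)),("top",L(55,-165,12),(376.4,124)),("top",L(-55,165,12),(264,201.4)),("top",L(-55,-165,12),(388,167.4)),
("scene",L(0,138,135),(273.8,184.5)),("scene",L(0,-152,163),(378,211)),("scene",L(-55,165,12),(252.5,229)),("scene",L(55,165,12),(277,213.7)),("scene",L(-55,-165,12),(362.5,283))]
p,r=fit(st,[.55,0,.3,0]); print("stand",p);print(r)
c=onz(ray("top",(332,155)),.156);print("clip",c,"open",world(p,L(0,95,141)))
dx=c[:2]-p[:2];print("clip local",R.from_euler("z",-p[2]).as_matrix()[:2,:2]@dx)
print("clip at",[world(p,L(0,y,141)).round(4).tolist() for y in(0,95)])
print("loupe",onz(ray("top",(250+650/5,115+425/5)),.035),"gauge",onz(ray("top",(335,208)),.012))
E
```

```text
hook [0.5366 0.2873 0.099 ] [ 0.1032 -0.1885]
collar [0.5642 0.0405 0.1343] [ 0.2762 -0.4269]
clip [ 0.6021 -0.0961  0.1539] [ 0.008  -0.0104]
coil [ 0.4641 -0.0206  0.0104] [ 0.0961 -0.1604]
sparehook [0.595  0.3089 0.0987] [ 0.1207 -0.212 ]
rack [ 0.5658  0.2979  0.3236 -0.0015]
[[-0.8201 -0.1677]
 [ 0.0761  0.1891]
 [-2.1298  0.1679]
 [ 0.8344  0.162 ]
 [ 2.0316 -1.0719]
 [-2.4175  0.7047]
 [ 1.3965 -1.6401]
 [-0.8315 -0.4183]
 [-0.3417  0.6523]
 [-0.7484 -0.2223]
 [ 0.3232  0.743 ]
 [ 0.0906  0.0737]
 [ 0.6926  0.2264]]
hook pred [[0.5354 0.2878 0.0975]] coil_in top [[0.5125 0.356  0.0275]] [0.5128 0.3535 0.029 ]
stand [ 0.5992 -0.0918  0.2659 -0.0013]
[[-0.973   0.3718]
 [ 0.3737  0.5298]
 [-0.4478 -2.3665]
 [ 0.8095 -0.2101]
 [-0.8206  0.3395]
 [ 1.4528 -1.6625]
 [-1.0045  0.2114]
 [-0.0483  1.1975]
 [-0.6443  0.3731]
 [ 0.2027 -0.3052]
 [ 0.4357 -0.4493]]
clip [ 0.6018 -0.0957  0.156 ] open [[ 0.5743 -0.0001  0.1397]]
clip local [ 0.0015 -0.0045]
clip at [[[0.5992, -0.0918, 0.1397]], [[0.5743, -0.0001, 0.1397]]]
loupe [ 0.5034 -0.2334  0.035 ] gauge [ 0.485  -0.1267  0.012 ]
```

```bash
cat > go.py <<'E'
import sys,numpy as np
from bench import ctrl
from scipy.spatial.transform import Rotation as R
# go.py x y z yaw : turn first (units about tool z), then shift (units) in turned tool frame
def go(x,y,z,yaw):
    s=ctrl.get_state(); Rc=R.from_euler("xyz",s["orientation"]); Rn=R.from_euler("xyz",[np.pi,0,yaw])
    print("t",round(s["time_s"],2),"pos",np.round(s["ee_pos"],4),"rpy",np.round(s["orientation"],3),"w",round(s["width"],4),"F",np.round(s["contact_force"],1))
    print("turn",np.round(np.degrees((Rc.inv()*Rn).as_rotvec())/6,3),"shift",np.round(Rn.inv().apply(np.array([x,y,z])-s["ee_pos"])/.02,3))
if __name__=="__main__": go(*map(float,sys.argv[1:]))
E
python3 go.py .536 .2876 .17 3.466
```

```text
t 0.15 pos [0.223  0.5294 0.2305] rpy [-3.14  -0.     2.743] w 0.0853 F [-0.5  0.9 -0.7]
turn [-0.014 -0.007 -6.906] shift [-10.979 -16.449   3.027]
```

>>> drive_tool(plan=[[1,[0,0,0],[0,0,-1]],[1,[0,0,0],[0,0,-1]],[1,[0,0,0],[0,0,-1]],[1,[0,0,0],[0,0,-1]],[1,[0,0,0],[0,0,-1]],[1,[0,0,0],[0,0,-1]],[1,[0,0,0],[0,0,-0.9]],[1,[-0.65,-1,0],[0,0,0]],[1,[-0.65,-1,0],[0,0,0]],[1,[-0.65,-1,0],[0,0,0]],[1,[-0.65,-1,0],[0,0,0]],[1,[-0.65,-1,0],[0,0,0]],[1,[-0.65,-1,0],[0,0,0]],[1,[-0.65,-1,0],[0,0,0]],[1,[-0.65,-1,0],[0,0,0]],[1,[-0.65,-1,0],[0,0,0]],[1,[-0.65,-1,0],[0,0,0]],[1,[-0.65,-1,0],[0,0,0]],[0.7,[-0.65,-1,0],[0,0,0]],[0.7,[-0.65,-1,0],[0,0,0]]])

```text
time_s: 2.65
ee_pos: [0.4666, 0.3365, 0.2309]
orientation: [-3.142, -0.001, -2.818]
contact_force: [0.4, 0.2, 0.5]
width: 0.0598
grasp_force: 0.0
```

```bash
python3 go.py .536 .2876 .17 3.466
```

```text
t 2.65 pos [0.4666 0.3365 0.2309] rpy [-3.142e+00 -1.000e-03 -2.818e+00] w 0.0598 F [0.4 0.2 0.5]
turn [-0.001 -0.007 -0.006] shift [-2.511 -3.425  3.046]
```

>>> drive_tool(plan=[[0.7,[-0.63,-0.86,0.5],[0,0,0]],[0.7,[-0.63,-0.86,0.5],[0,0,0]],[0.7,[-0.63,-0.86,0.5],[0,0,0]],[0.7,[-0.63,-0.86,0.5],[0,0,0]],[0.7,[0,0,0],[0,0,0]]])

```text
time_s: 3.28
ee_pos: [0.5366, 0.2866, 0.1897]
orientation: [-3.141, -0.002, -2.82]
contact_force: [0.4, 0.7, -0.1]
width: 0.0596
grasp_force: 0.0
```

```bash
cat > snap.py <<'E'
import sys,cv2,pickle
from bench import ctrl,vision
def snap(cam,name,u,v,w,h,k):
    s=ctrl.get_state(); im=vision.read_camera(cam)["pixels"][:,:,::-1]
    pickle.dump((s,im),open(name+".pkl","wb"))
    o=cv2.resize(im[v:v+h,u:u+w],None,fx=k,fy=k,interpolation=cv2.INTER_CUBIC)
    for i in range(0,w,20): cv2.putText(o,str(u+i),(i*k,8),0,.3,(0,0,255)); cv2.line(o,(i*k,9),(i*k,14),(0,0,255))
    for i in range(0,h,20): cv2.putText(o,str(v+i),(0,i*k+4),0,.3,(0,255,255))
    cv2.imwrite(f"pics/{name}.png",o)
if __name__=="__main__": snap(sys.argv[1],sys.argv[2],*map(int,sys.argv[3:]))
E
python3 snap.py wrist w1 56 84 400 300 2; python3 go.py .536 .2876 .17 3.466
```

```text
t 3.33 pos [0.536  0.2874 0.1905] rpy [ 3.141e+00 -1.000e-03 -2.819e+00] w 0.0598 F [-0.5 -1.   0.7]
turn [ 0.004 -0.014 -0.017] shift [-0.002  0.01   1.025]
```

View pics/w1.png

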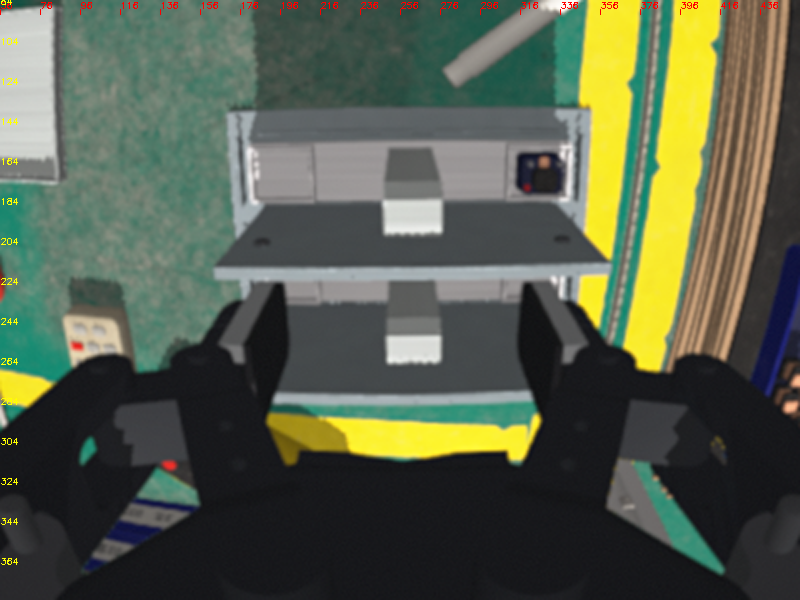

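The wrist view shows the rack with its near bay above. The carrier's hook top face is centred at (262,192.5) in camera pixels and the coil is in the +y nest at (326,170). Nothing is in the way.

```bash
python3 - <<'E'
from h import *
s,im=pickle.load(open("w1.pkl","rb")); po=(np.array(s["ee_pos"]),s["orientation"])
w=lambda a,b:(56+a/2,84+b/2)
np.set_printoptions(precision=4,suppress=True)
H=w(412,217); r=ray("wrist",H,po)
print("hook z.099",onz(r,.099),"tri w/ top",tri(r,ray("top",(162.8,188))),"tri3",tri(r,ray("top",(162.8,188)),ray("scene",(219.5,167.5))))
a=onz(ray("wrist",w(384,200),po),.099);b=onz(ray("wrist",w(440,200),po),.099);print("strap w",np.linalg.norm(a-b),"dir",np.arctan2(*(b-a)[[1,0]])-np.pi/2)
a=onz(ray("wrist",w(217,268),po),.105);b=onz(ray("wrist",w(610,268),po),.105);print("panel w",np.linalg.norm(a-b),"dir",np.arctan2(*(b-a)[[1,0]])-np.pi/2)
E
python3 go.py .536 .2876 .069 3.466
```

```text
hook z.099 [0.5368 0.2905 0.099 ] tri w/ top [0.5368 0.2894 0.0969] tri3 [0.537 0.289 0.098]
strap w 0.022777262212209944 dir 0.32279319788374905
panel w 0.16757401494765714 dir 0.3213209368724872
t 3.33 pos [0.536  0.2874 0.1905] rpy [ 3.141e+00 -1.000e-03 -2.819e+00] w 0.0598 F [-0.5 -1.   0.7]
turn [ 0.004 -0.014 -0.017] shift [-2.000e-03  1.000e-02  6.075e+00]
```

>>> drive_tool(plan=[[0.7,[0,0.1,1],[0,0,0]],[0.7,[0,0,1],[0,0,0]],[0.7,[0,0,1],[0,0,0]],[0.7,[0,0,1],[0,0,0]],[0.7,[0,0,1],[0,0,0]],[0.7,[0,0,0.6],[0,0,0]],[0.7,[0,0,0.4],[0,0,0]],[0.4,[0,0,0],[0,0,0]],[0.2,[0,0,0],[0,0,0]],[0,[0,0,0],[0,0,0]],[0,[0,0,0],[0,0,0]],[0,[0,0,0],[0,0,0]],[0,[0,0,0],[0,0,0]]])

```text
time_s: 4.95
ee_pos: [0.536, 0.2903, 0.0723]
orientation: [3.141, 0.002, -2.818]
contact_force: [-0.5, 0.2, 6.9]
width: 0.0227
grasp_force: 59.3
```

>>> drive_tool(plan=[[0,[0,0,-0.4],[0,0,0]],[0,[0,0,-0.6],[0,0,0]],[0,[0,0,-0.8],[0,0,0]],[0,[0,0,-0.8],[0,0,0]],[0,[0,0,-0.8],[0,0,0]],[0,[0.5,0,-0.3],[0,0,0]],[0,[0.8,0,0],[0,0,0]],[0,[0.8,0,0],[0,0,0]],[0,[0.5,0,0],[0,0,0.55]],[0,[0,0,0],[0,0,0]]])

```text
time_s: 6.2
ee_pos: [0.4845, 0.2729, 0.1453]
orientation: [-3.141, -0.001, -2.875]
contact_force: [-0.8, -0.4, -2.6]
width: 0.0226
grasp_force: 58.9
```

```bash
python3 go.py .47 .16 .0715 3.4075
```

```text
t 6.2 pos [0.4845 0.2729 0.1453] rpy [-3.141e+00 -1.000e-03 -2.875e+00] w 0.0226 F [-0.8 -0.4 -2.6]
turn [-0.001 -0.012  0.011] shift [ 2.183 -5.257  3.688]
```

>>> drive_tool(plan=[[0,[0.2,-0.4,0],[0,0,0]],[0,[0.4,-0.9,0],[0,0,0]],[0,[0.4,-1,0],[0,0,0]],[0,[0.4,-1,0],[0,0,0]],[0,[0.4,-1,0.3],[0,0,0]],[0,[0.38,-0.75,0.6],[0,0,0]],[0,[0,-0.2,0.8],[0,0,0]],[0,[0,0,0.8],[0,0,0]],[0,[0,0,0.6],[0,0,0]],[0,[0,0,0.4],[0,0,0]],[0,[0,0,0.1],[0,0,0]],[0,[0,0,0],[0,0,0]]])

```text
time_s: 7.7
ee_pos: [0.4717, 0.1606, 0.0735]
orientation: [-3.142, 0.0, -2.875]
contact_force: [0.2, 0.6, -1.6]
width: 0.0227
grasp_force: 59.0
```

>>> drive_tool(plan=[[0,[0,0,0.1],[0,0,0]],[0,[0,0,0.06],[0,0,0]],[0,[0,0,0.04],[0,0,0]],[0,[0,0,0],[0,0,0]]])

```text
time_s: 8.2
ee_pos: [0.4715, 0.1606, 0.0693]
orientation: [3.142, 0.0, -2.875]
contact_force: [0.3, 0.9, -2.1]
width: 0.0227
grasp_force: 59.0
```

>>> drive_tool(plan=[[0,[0,0,0.05],[0,0,0]],[0,[0,0,0.02],[0,0,0]],[0,[0,0,0],[0,0,0]]])

```text
time_s: 8.57
ee_pos: [0.4718, 0.1607, 0.0693]
orientation: [-3.142, 0.001, -2.875]
contact_force: [-3.1, -1.6, 9.4]
width: 0.0226
grasp_force: 60.3
```

>>> drive_tool(plan=[[0.3,[0,0,0],[0,0,0]],[0.5,[0,0,0],[0,0,0]],[0.7,[0,0,0],[0,0,0]],[0.7,[0,0,-0.3],[0,0,0]],[0.7,[0,0,-0.8],[0,0,0]],[0.7,[0,0,-1],[0,0,0]],[0.7,[0,0,-1],[0,0,0]],[0.7,[0,0,-1],[0,0,0]],[0.7,[0,0,-1],[0,0,0]],[0.7,[0,0,-1],[0,0,0]],[0.7,[0,0,-1],[0,0,1]],[0.7,[0,0,0],[0,0,1]],[0.7,[0,0,0],[0,0,1]],[0.7,[0,0,0],[0,0,1]],[0.7,[0,0,0],[0,0,1]],[0.7,[0,0,0],[0,0,1]],[0.7,[0,0,0],[0,0,1]],[0.7,[0,0,0],[0,0,1]],[0.7,[0,0,0],[0,0,1]],[0.7,[0,0,0],[0,0,1]]])

```text
time_s: 11.08
ee_pos: [0.4715, 0.1606, 0.2102]
orientation: [3.141, 0.0, 2.357]
contact_force: [-0.2, -0.1, -0.1]
width: 0.0598
grasp_force: 0.0
```

```bash
python3 go.py .475 .03 .215 1.837
```

```text
t 11.07 pos [0.4715 0.1606 0.2102] rpy [3.141 0.    2.357] w 0.0598 F [-0.2 -0.1 -0.1]
turn [3.000e-03 0.000e+00 4.967e+00] shift [-6.345 -1.549 -0.238]
```

>>> drive_tool(plan=[[0.7,[0,0,0],[0,0,1]],[0.7,[0,0,0],[0,0,1]],[0.7,[0,0,0],[0,0,1]],[0.7,[0,0,0],[0,0,1]],[0.7,[0,0,0],[0,0,0.97]],[0.7,[-0.8,-0.2,0],[0,0,0]],[0.7,[-1,-0.25,0],[0,0,0]],[0.7,[-1,-0.25,0],[0,0,0]],[0.7,[-1,-0.25,0],[0,0,0]],[0.7,[-1,-0.25,0],[0,0,0]],[0.7,[-1,-0.25,0],[0,0,0]],[0.7,[-0.5,-0.1,0],[0,0,0]],[0.7,[0,0,0],[0,0,0]]])

```text
time_s: 12.7
ee_pos: [0.4752, 0.0301, 0.21]
orientation: [3.141, -0.0, 1.839]
contact_force: [-0.4, 0.5, 0.0]
width: 0.0597
grasp_force: 0.0
```

```bash
python3 snap.py wrist w2 126 64 266 200 3; python3 go.py .475 .03 .215 1.837
```

```text
t 12.75 pos [0.4751 0.0307 0.21  ] rpy [ 3.141 -0.     1.84 ] w 0.0597 F [0.1 0.1 1. ]
turn [ 0.002 -0.004  0.028] shift [-0.032 -0.015 -0.251]
```

View pics/w2.png

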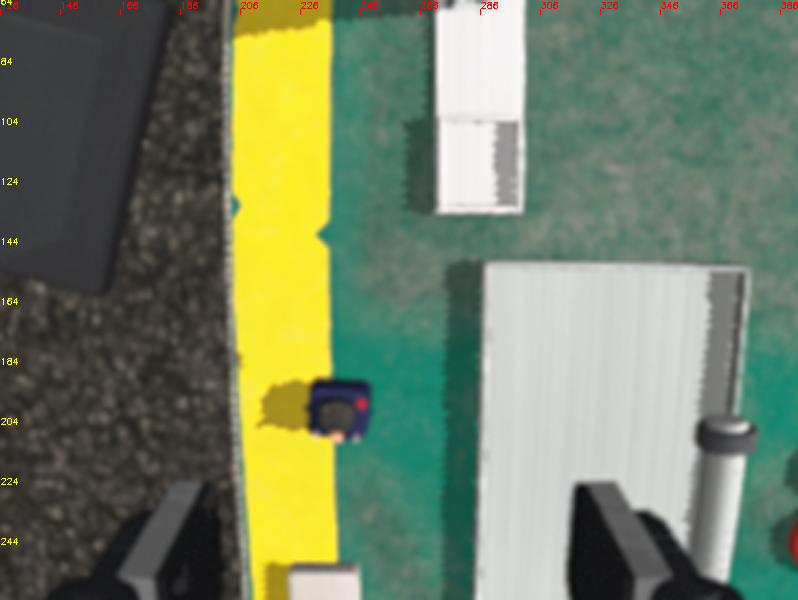

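The view shows the loose coil with its top at about (239,200), the carrier's empty −y end at (285,120) and the pan's corner at (287,151). I'll enlarge the coil and the nest.

```bash
python3 - <<'E'
import pickle,cv2,numpy as np
s,im=pickle.load(open("w2.pkl","rb"))
def crop(u,v,w,h,k):
    o=cv2.convertScaleAbs(cv2.resize(im[v:v+h,u:u+w],None,fx=k,fy=k,interpolation=cv2.INTER_CUBIC),alpha=1.0,beta=0)
    for i in range(0,w,5): cv2.putText(o,str(u+i),(i*k,8),0,.3,(0,0,255)); cv2.line(o,(i*k,9),(i*k,14),(0,0,255))
    for i in range(0,h,5): cv2.putText(o,str(v+i),(0,i*k+4),0,.3,(0,0,255))
    return o
a=crop(222,183,36,36,11); b=crop(264,98,40,40,10)
a=cv2.convertScaleAbs(a,alpha=1.6,beta=20)
cv2.imwrite("pics/w2c.png",np.hstack([a[:396],b[:396]]))
E
```

```text
(no output)
```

View pics/w2c.png

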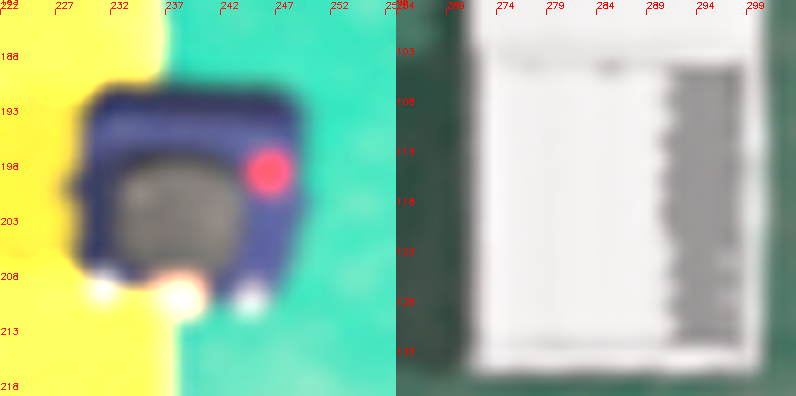

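```bash
cat > fitcoil.py <<'E'
from h import *
import cv2
def hullmask(P,pose,u0,v0,w,h,k=8):
    uv=proj("wrist",P,pose); q=((uv-[u0,v0]+.5)*k).astype(np.float32)
    m=np.zeros((h*k,w*k),np.float32); cv2.fillConvexPoly(m,np.round(cv2.convexHull(q)*16).astype(np.int32),1,shift=4)
    return cv2.GaussianBlur(cv2.resize(m,(w,h),interpolation=cv2.INTER_AREA),(0,0),.7)
def box(p,hx,hy,z0,z1): return world(p[:3],[[a*hx,b*hy,z] for a in(-1,1) for b in(-1,1) for z in(z0,z1)])
def fitmask(mask,pose,u0,v0,hx,hy,z0,z1,x0):
    from scipy.optimize import minimize
    h,w=mask.shape; mb=cv2.GaussianBlur(mask.astype(np.float32),(0,0),.5)
    f=lambda p:((hullmask(box(p,hx,hy,z0,z1),pose,u0,v0,w,h)-mb)**2).sum()
    best=None
    for dy in (-.2,0,.2):
        q=np.array(x0)+[0,0,dy]
        r=minimize(f,q,method="Nelder-Mead",options=dict(initial_simplex=[q,q+[.004,0,0],q+[0,.004,0],q+[0,0,.15]],xatol=1e-5,fatol=1e-3))
        if best is None or r.fun<best.fun: best=r
    return best.x,best.fun,mb.sum()
E
python3 - <<'E'
from fitcoil import *
np.set_printoptions(precision=4,suppress=True)
s,im=pickle.load(open("w2.pkl","rb")); po=(np.array(s["ee_pos"]),s["orientation"])
u0,v0=222,183; c=im[v0:v0+36,u0:u0+36].astype(int); B,G,Rr=c[...,0],c[...,1],c[...,2]
m=((G-Rr<20)&(Rr-B<25)); m=cv2.morphologyEx(m.astype(np.uint8),cv2.MORPH_CLOSE,np.ones((5,5)))
n,lab,st,_=cv2.connectedComponentsWithStats(m); k=1+np.argmax(st[1:,4]); m=lab==k; print(st[k])
for r in m[4:30]: print("".join(".#"[int(x)] for x in r))
for hx,hy in((.0115,.014),(.014,.0115)):print(hx,fitmask(m,po,u0,v0,hx,hy,0,.022,[.464,-.0206,.27]))
print("coil onz .022", onz(ray("wrist",(238.5,203),po),.022))
# nest
for nm,uv,z in [("outer L",(271.6,120),.011),("outer R",(300.9,120),.011),("inner bottom",(286,132.5),.011),("inner top",(286,104.8),.011),("bar end",(286,135.2),.004)]:
    print(nm,onz(ray("wrist",uv,po),z))
p=[.4717,.1606,.266]; print("pred nest",world(p,[0,-.072,.004]))
L=[[-.016,-.072,.011],[.016,-.072,.011],[0,-.0885,.011],[0,-.0555,.011],[0,-.092,.004]]
print(proj("wrist",world(p,L),po))
E
```

```text
[  7   7  20  21 333]
....................................
....................................
....................................
..............#.....................
..........########..................
.........#################..........
........###################.........
........###################.........
........###################.........
........###################.........
........###################.........
.......####################.........
.......####################.........
.......####################.........
.......####################.........
.......####################.........
.......###################..........
.......###################..........
.......###################..........
.......###################..........
........#################...........
.........####......######...........
...................######...........
.....................###............
....................................
....................................
0.0115 (array([ 0.465 , -0.0195,  0.1507]), np.float64(170.1805419921875), np.float32(333.0))
0.014 (array([ 0.4648, -0.0174,  0.187 ]), np.float64(179.70556640625), np.float32(333.0))
coil onz .022 [ 0.4651 -0.0173  0.022 ]
outer L [0.4767 0.0853 0.011 ]
outer R [0.5091 0.0948 0.011 ]
inner bottom [0.4966 0.076  0.011 ]
inner top [0.4877 0.1067 0.011 ]
bar end [0.4983 0.0725 0.004 ]
pred nest [[0.4906 0.0911 0.004 ]]
[[270.7425 118.3041]
 [298.5367 118.7862]
 [284.4827 132.7455]
 [284.8753 104.1983]
 [283.8986 135.1929]]
```

```bash
python3 - <<'E'
from fitcoil import *
np.set_printoptions(precision=4,suppress=True)
s,im=pickle.load(open("w2.pkl","rb")); po=(np.array(s["ee_pos"]),s["orientation"])
e=lambda a,b:(222+a/11-.5+.05,183+b/11-.5+.05)
def yaw(a,b): return np.arctan2(*(a-b)[[1,0]])-np.pi/2
r1=onz(ray("wrist",e(301,110),po),0); r2=onz(ray("wrist",e(289,240),po),0)
l1=onz(ray("wrist",e(85,115),po),.022); l2=onz(ray("wrist",e(77,240),po),.022)
print("right",r1,r2,yaw(r1,r2),"left",l1,l2,yaw(l1,l2))
t=onz(ray("wrist",e(190,85),po),0); print("+y base",t)
for z in(.0,.01,.022): print("-y",z,onz(ray("wrist",e(175,290),po),z),onz(ray("wrist",e(180,318),po),z))
# local frame of tool yaw .266, origin at coil guess
Ri=lambda P,f:R.from_euler("z",-f).apply(P-np.array([.465,-.019,0]))
for f in(.266,.2):
  print(f,"local: right",Ri(r1,f)[:2],Ri(r2,f)[:2],"left",Ri(l1,f)[:2],Ri(l2,f)[:2],"+y",Ri(t,f)[:2],"-y(.022)",Ri(onz(ray("wrist",e(175,290),po),.022),f)[:2],"term .01",Ri(onz(ray("wrist",e(180,318),po),.01),f)[:2])
E
```

```text
right [ 0.4747 -0.0081  0.    ] [ 0.4774 -0.0233  0.    ] 0.17300617079712444 left [ 0.4517 -0.0083  0.022 ] [ 0.4542 -0.0221  0.022 ] 0.18063858928830512
+y base [ 0.4619 -0.0086  0.    ]
-y 0.0 [ 0.4664 -0.0327  0.    ] [ 0.4677 -0.0358  0.    ]
-y 0.01 [ 0.4661 -0.0291  0.01  ] [ 0.4674 -0.0321  0.01  ]
-y 0.022 [ 0.4658 -0.0247  0.022 ] [ 0.4671 -0.0277  0.022 ]
0.266 local: right [0.0123 0.008 ] [ 0.0108 -0.0074] left [-0.01    0.0138] [-0.0112 -0.0001] +y [-0.0002  0.0109] -y(.022) [-0.0008 -0.0058] term .01 [-0.0011 -0.0133]
0.2 local: right [0.0117 0.0088] [ 0.0113 -0.0067] left [-0.0109  0.0131] [-0.0112 -0.0009] +y [-0.0009  0.0108] -y(.022) [-0.0004 -0.0058] term .01 [-0.0002 -0.0134]
```

```bash
python3 go.py .482 -.085 .14 1.755
```

```text
t 12.75 pos [0.4751 0.0307 0.21  ] rpy [ 3.141 -0.     1.84 ] w 0.0597 F [0.1 0.1 1. ]
turn [ 0.002 -0.004  0.811] shift [-5.75  -0.721  3.499]
```

>>> drive_tool(plan=[[0.7,[0,0,0],[0,0,0.81]],[0.7,[-0.75,-0.1,0.2],[0,0,0]],[0.7,[-1,-0.12,0.7],[0,0,0]],[0.7,[-1,-0.12,0.7],[0,0,0]],[0.7,[-1,-0.12,0.7],[0,0,0]],[0.7,[-1,-0.12,0.7],[0,0,0]],[0.7,[-1,-0.14,0.5],[0,0,0]],[0.7,[0,0,0],[0,0,0]],[0.7,[0,0,0],[0,0,0]]])

```text
time_s: 13.88
ee_pos: [0.482, -0.0847, 0.14]
orientation: [3.142, -0.0, 1.756]
contact_force: [0.5, -0.5, -0.1]
width: 0.0599
grasp_force: 0.0
```

```bash
python3 - <<'E'
from fitcoil import *
import snap
np.set_printoptions(precision=4,suppress=True)
snap.snap("wrist","w3",200,60,110,100,5)
s,im=pickle.load(open("w3.pkl","rb")); po=(np.array(s["ee_pos"]),s["orientation"]); print(po)
print("pred px",proj("wrist",[.4652,-.0213,.011],po))
u0,v0=[int(x)-30 for x in proj("wrist",[.4652,-.0213,.011],po)[0]]
c=im[v0:v0+60,u0:u0+60].astype(int); B,G,Rr=c[...,0],c[...,1],c[...,2]
m=((G-Rr<20)&(Rr-B<25)); 
print(u0,v0)
for r in m[8:52]: print("".join(".#"[int(x)] for x in r))
E
```

```text
(array([ 0.482 , -0.0847,  0.14  ]), array([ 3.1416, -0.0005,  1.7561]))
pred px [[252.2412 109.4091]]
222 79
............................................................
............................................................
............................................................
............................................................
............................................................
............................................................
............................................................
............................................................
.........................##..###########....................
...................########################.................
..................#####################...#.................
..................####################.....#................
..................####################.....#................
..................####################.....#................
..................#####################...##................
..................#########################.................
..............
[... 993 characters left out ...]
.............................
............................................................
............................................................
............................................................
............................................................
............................................................
............................................................
............................................................
............................................................
............................................................
............................................................
............................................................
```

View pics/w3.png

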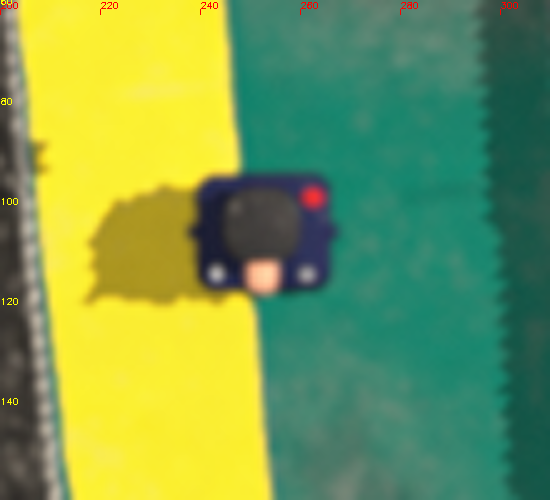

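The coil is now clear in the view. Its body spans 239–266 (columns) by 95–118 (rows), with ears left and right, so its 23 mm width lies along the tool's x and the gripper must turn by 90°.

```bash
python3 - <<'E'
from h import *
s,im=pickle.load(open("w3.pkl","rb")); po=(np.array(s["ee_pos"]),s["orientation"])
C=(252.3,106.3); print([onz(ray("wrist",C,po),z) for z in(.0,.011,.022)], "tri w/ scene,top",tri(ray("wrist",C,po),ray("scene",(255,247.5)),ray("top",(292.6,217))))
for a,b in[((190,233),(337,233)),((263,175),(263,292))]:
  f=lambda p:onz(ray("wrist",(199.6+p[0]/5,59.6+p[1]/5),po),.015)
  print(np.linalg.norm(f(a)-f(b)))
E
python3 go.py .4655 -.0185 .14 3.327
```

```text
[array([ 0.46453765, -0.01847837,  0.        ]), array([ 0.46473002, -0.01849442,  0.011     ]), array([ 0.46492239, -0.01851047,  0.022     ])] tri w/ scene,top [ 0.46445188 -0.01964565  0.0098412 ]
0.02620252570331219
0.021102884204468132
t 13.93 pos [ 0.4822 -0.0845  0.1402] rpy [ 3.141 -0.     1.756] w 0.0598 F [-0.2  0.7  0.2]
turn [ 4.0000e-03  2.0000e-03 -1.4998e+01] shift [0.212 3.396 0.009]
```

>>> drive_tool(plan=[[0.6,[0,0,0],[0,0,-1]],[0.6,[0,0,0],[0,0,-1]],[0.6,[0,0,0],[0,0,-1]],[0.6,[0,0,0],[0,0,-1]],[0.6,[0,0,0],[0,0,-1]],[0.6,[0,0,0],[0,0,-1]],[0.6,[0,0,0],[0,0,-1]],[0.6,[0,0,0],[0,0,-1]],[0.6,[0,0,0],[0,0,-1]],[0.6,[0,0,0],[0,0,-1]],[0.6,[0,0,0],[0,0,-1]],[0.6,[0,0,0],[0,0,-1]],[0.6,[0,0,0],[0,0,-1]],[0.6,[0,0,0],[0,0,-1]],[0.6,[0,0,0],[0,0,-1]],[0.6,[0,0,0],[0,0,0]]])

```text
time_s: 15.92
ee_pos: [0.4824, -0.0843, 0.1404]
orientation: [-3.141, 0.001, -2.957]
contact_force: [0.1, 0.5, 0.4]
width: 0.0509
grasp_force: 0.0
```

```bash
python3 go.py .4655 -.0185 .010 3.327
```

```text
t 15.93 pos [ 0.4824 -0.0843  0.1404] rpy [-3.141e+00  1.000e-03 -2.957e+00] w 0.0509 F [0.1 0.5 0.4]
turn [-0.002  0.008 -0.007] shift [0.224 3.387 6.519]
```

>>> drive_tool(plan=[[0.6,[0.06,0.8,0],[0,0,0]],[0.6,[0.1,1,0.5],[0,0,0]],[0.6,[0.1,1,1],[0,0,0]],[0.6,[0,0.58,1],[0,0,0]],[0.6,[0,0,1],[0,0,0]],[0.6,[0,0,1],[0,0,0]],[0.6,[0,0,1],[0,0,0]],[0.6,[0,0,0.7],[0,0,0]],[0.6,[0,0,0.3],[0,0,0]],[0.6,[0,0,0],[0,0,0]],[0.3,[0,0,0],[0,0,0]],[0.15,[0,0,0],[0,0,0]],[0,[0,0,0],[0,0,0]],[0,[0,0,0],[0,0,0]],[0,[0,0,0],[0,0,0]]])

```text
time_s: 17.8
ee_pos: [0.4654, -0.0195, 0.0108]
orientation: [-3.141, 0.002, -2.957]
contact_force: [-1.4, 0.4, 5.2]
width: 0.0207
grasp_force: 58.8
```

>>> drive_tool(plan=[[0,[0,0,-0.4],[0,0,0]],[0,[0,0,-1],[0,0,0]],[0,[0,0,-1],[0,0,0]],[0,[0,0,-1],[0,0,0]],[0,[0,0,-1],[0,0,0]],[0,[0,0,-1],[0,0,1]],[0,[0,0,-1],[0,0,1]],[0,[0,0,0],[0,0,1]],[0,[0,0,0],[0,0,1]],[0,[0,0,0],[0,0,1]],[0,[0,0,0],[0,0,1]],[0,[0,0,0],[0,0,1]],[0,[0,0,0],[0,0,1]],[0,[0,0,0],[0,0,1]],[0,[0,0,0],[0,0,1]],[0,[0,0,0],[0,0,1]],[0,[0,0,0],[0,0,1]],[0,[0,0,0],[0,0,1]],[0,[0,0,0],[0,0,1]],[0,[0,0,0],[0,0,0.22]]])

```text
time_s: 20.3
ee_pos: [0.4646, -0.0193, 0.1382]
orientation: [3.141, 0.0, 1.837]
contact_force: [0.1, 0.7, -0.5]
width: 0.0203
grasp_force: 58.8
```

```bash
python3 go.py .509 .027 .14 1.837
```

```text
t 20.3 pos [ 0.4646 -0.0193  0.1382] rpy [3.141 0.    1.837] w 0.0203 F [ 0.1  0.7 -0.5]
turn [ 0.003  0.    -0.002] shift [ 1.651  2.753 -0.088]
```

>>> drive_tool(plan=[[0,[0.5,0.9,0],[0,0,0]],[0,[0.6,1,0],[0,0,0]],[0,[0.55,0.85,0],[0,0,0]],[0,[0,0,0],[0,0,0]],[0,[0,0,0],[0,0,0]]])

```text
time_s: 20.92
ee_pos: [0.5087, 0.0272, 0.1377]
orientation: [-3.141, -0.0, 1.838]
contact_force: [-0.4, -0.5, -0.6]
width: 0.0199
grasp_force: 58.9
```

```bash
python3 - <<'E'
from h import *
import snap,cv2
np.set_printoptions(precision=4,suppress=True)
snap.snap("wrist","w4",200,20,120,230,3)
s,im=pickle.load(open("w4.pkl","rb")); po=(np.array(s["ee_pos"]),s["orientation"]); print(po,s["width"])
p=[.4717,.1606,.266]
print("pred nest top",proj("wrist",world(p,[[0,-.072,.011],[-.016,-.0905,.011],[.016,-.0905,.011],[.016,-.0535,.011],[-.016,-.0535,.011]]),po))
a=cv2.resize(im[75:140,225:305],None,fx=6,fy=6,interpolation=cv2.INTER_CUBIC)
for i in range(0,80,10): cv2.putText(a,str(225+i),(i*6,8),0,.3,(0,0,255))
for i in range(0,65,10): cv2.putText(a,str(75+i),(0,i*6+4),0,.3,(0,0,255))
b=cv2.resize(im[190:320,200:330],(390,390),interpolation=cv2.INTER_CUBIC); b=cv2.convertScaleAbs(b,alpha=1.5)[:390,:310]
for i in range(0,100,20): cv2.putText(b,str(200+i),(i*3,8),0,.3,(0,0,255))
for i in range(0,130,20): cv2.putText(b,str(190+i),(0,i*3+4),0,.3,(0,0,255))
cv2.imwrite("pics/w4c.png",np.hstack([a,b]))
E
```

```text
(array([0.5087, 0.0272, 0.1377]), array([-3.1408, -0.0001,  1.8376])) 0.019881694061681204
pred nest top [[257.0358 108.1805]
 [239.3161 128.5796]
 [274.6922 128.6402]
 [274.9807  87.9573]
 [239.1635  87.904 ]]
```

View pics/w4c.png

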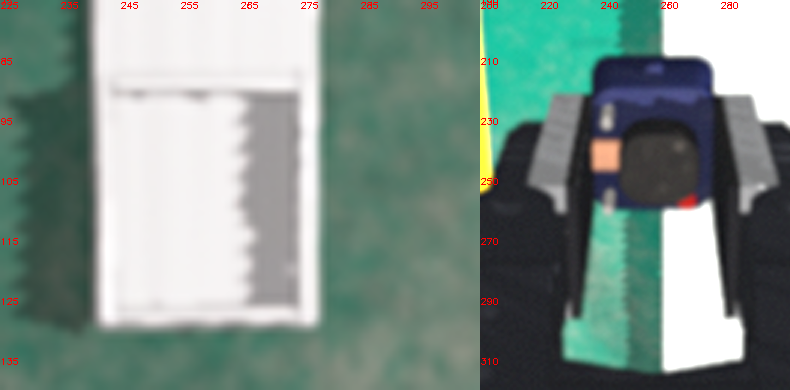

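The nest's inner walls span columns 243.8–274.7 and rows 90.3–125.8, parallel to the tool axes, so the carrier's yaw is right. The coil is held between the pads, with its silhouette over rows 209–259. I'll work out the offset.

```bash
python3 - <<'E'
from h import *
np.set_printoptions(precision=4,suppress=True)
s,im=pickle.load(open("w4.pkl","rb")); po=(np.array(s["ee_pos"]),s["orientation"])
Rt=R.from_euler("xyz",po[1])
def tl(uv,zt):
    e,v=ray("wrist",uv,po); e=Rt.inv().apply(e-po[0]); v=Rt.inv().apply(v); return e+v*(zt-e[2])/v[2]
print("bottom sil",tl((257.5,258.6),-.0112),"upper sil",tl((257.5,208.6),.0108))
print("left",tl((237.3,245),-.0112),"right",tl((276.9,245),-.0112))
print("nest", onz(ray("wrist",(258.9,107.6),po),.011))
E
python3 go.py .4922 .0921 .04 1.8375
```

```text
bottom sil [-0.0063 -0.0001 -0.0112] upper sil [ 0.0126 -0.0001  0.0108]
left [ 0.0013 -0.01   -0.0112] right [ 0.0013  0.0095 -0.0112]
nest [0.4921 0.0921 0.011 ]
t 20.98 pos [0.5085 0.027  0.1377] rpy [-3.141 -0.     1.837] w 0.0207 F [-1.  -0.5 -0.9]
turn [-0.007 -0.001 -0.004] shift [3.357 0.07  4.886]
```

>>> drive_tool(plan=[[0,[0.8,0.02,0],[0,0,0]],[0,[1,0.02,0.4],[0,0,0]],[0,[1,0.03,0.8],[0,0,0]],[0,[0.56,0,1],[0,0,0]],[0,[0,0,1],[0,0,0]],[0,[0,0,0.9],[0,0,0]],[0,[0,0,0.6],[0,0,0]],[0,[0,0,0.2],[0,0,0]],[0,[0,0,0],[0,0,0]],[0,[0,0,0],[0,0,0]]])

```text
time_s: 22.22
ee_pos: [0.4933, 0.0922, 0.0405]
orientation: [3.14, 0.0, 1.837]
contact_force: [0.2, -0.6, -0.5]
width: 0.0203
grasp_force: 58.9
```

```bash
python3 go.py .4922 .0921 .0155 1.8375
```

```text
t 22.23 pos [0.4933 0.0922 0.0405] rpy [3.14  0.    1.837] w 0.0203 F [ 0.2 -0.6 -0.5]
turn [ 0.012  0.001 -0.007] shift [ 0.008 -0.053  1.252]
```

>>> drive_tool(plan=[[0,[0,-0.03,0.4],[0,0,0]],[0,[0,0,0.3],[0,0,0]],[0,[0,0,0.2],[0,0,0]],[0,[0,0,0.15],[0,0,0]],[0,[0,0,0.1],[0,0,0]],[0,[0,0,0.1],[0,0,0]],[0,[0,0,0],[0,0,0]]])

```text
time_s: 23.1
ee_pos: [0.4922, 0.0921, 0.0149]
orientation: [3.141, -0.0, 1.837]
contact_force: [-0.4, 0.4, 0.4]
width: 0.0205
grasp_force: 58.9
```

>>> drive_tool(plan=[[0,[0,0,0.03],[0,0,0]],[0.3,[0,0,0],[0,0,0]],[0.45,[0,0,0],[0,0,0]],[0.5,[0,0,-0.2],[0,0,0]],[0.5,[0,0,-0.6],[0,0,0]],[0.5,[0,0,-1],[0,0,0]],[0.5,[0,0,-1],[0,0,0]],[0.5,[0,0,-1],[0,0,0]],[0.5,[0,0,-1],[0,0,0]],[0.5,[0,0,-1],[0,0,0]],[0.5,[0,0,-1],[0,0,0]],[0.5,[-0.7,0.4,0],[0,0,0]],[0.5,[-1,0.4,0],[0,0,0]],[0.5,[-1,0,0],[0,0,0]],[0.5,[-0.6,0,0],[0,0,0]],[0.5,[0,0,0],[0,0,0]]])

```text
time_s: 25.1
ee_pos: [0.5247, 0.0314, 0.1498]
orientation: [-3.141, -0.001, 1.835]
contact_force: [-0.1, 0.2, 0.3]
width: 0.0428
grasp_force: 0.0
```

```bash
python3 - <<'E'
from fitcoil import *
import snap
np.set_printoptions(precision=4,suppress=True)
snap.snap("wrist","w5",200,20,120,230,3)
s,im=pickle.load(open("w5.pkl","rb")); po=(np.array(s["ee_pos"]),s["orientation"]); print(s["time_s"],po)
C=np.array([.4922,.0921]); p=[.4922,.0921,.267]
print("nest inner pred", proj("wrist",world(p,[[-.014,-.0165,.011],[.014,.0165,.011]]),po), proj("wrist",world(p,[0,0,.02]),po))
u,v=proj("wrist",world(p,[0,0,.02]),po)[0].astype(int); print(u,v)
c=im[v-28:v+28,u-30:u+30].astype(int); g=c.max(2)
for r in g: print("".join(" " if x>200 else "." if x>130 else "#" for x in r))
E
```

```text
25.1 (array([0.5247, 0.0314, 0.1498]), array([-3.1407, -0.0005,  1.8349]))
nest inner pred [[226.5462 125.1673]
 [256.0581  90.111 ]] [[240.6234 107.6063]]
240 107
#############.                                    .########.
#############.                                    .#########
#############.                                    .#########
#############.                                    .#########
#############.                                    .#########
#############.                                    .#########
#############.                                    .#########
#############.                                    .#########
#############.                                    .#########
##############                                    .#########
##############                                    .#########
##############                                    .#########
##############               ...     .........    .#########
##############               .#..     ........    .#########
##############.              .##.    .........    .#########
##############.  .   
[... 1779 characters left out ...]
        .......    .#########
##############.                        .......    .#########
##############.                                   .#########
##############.                                   .#########
##############.                      .     ..     .########.
###############....................................#######..
###############..........################################...
######################################################......
#################################################...........
#################################################...........
#################################################...........
#########################################..######...........
```

The pixel map shows the coil sitting square in the nest with white margins all round. Next I regrip the hook.

```bash
python3 go.py .4732 .1616 .062 1.837
```

```text
t 25.15 pos [0.5245 0.0321 0.1499] rpy [-3.141e+00 -1.000e-03  1.836e+00] w 0.0425 F [ 0.  -0.4 -0.4]
turn [-0.008 -0.008 -0.012] shift [ 6.922 -0.771  4.394]
```

>>> drive_tool(plan=[[0.5,[0.7,-0.1,0],[0,0,0]],[0.5,[1,-0.1,0],[0,0,0]],[0.5,[1,-0.1,0],[0,0,0]],[0.5,[1,-0.1,0],[0,0,0]],[0.5,[1,-0.1,0],[0,0,0]],[0.5,[1,-0.1,0],[0,0,0]],[0.5,[0.8,-0.1,0],[0,0,0]],[0.5,[0.42,-0.07,0.3],[0,0,0]],[0.5,[0,0,0.9],[0,0,0]],[0.5,[0,0,1],[0,0,0]],[0.5,[0,0,1],[0,0,0]],[0.5,[0,0,0.8],[0,0,0]],[0.5,[0,0,0.4],[0,0,0]],[0.5,[0,0,0],[0,0,0]],[0.3,[0,0,0],[0,0,0]],[0.15,[0,0,0],[0,0,0]],[0,[0,0,0],[0,0,0]],[0,[0,0,0],[0,0,0]],[0,[0,0,0],[0,0,0]]])

```text
time_s: 27.52
ee_pos: [0.4741, 0.1621, 0.0629]
orientation: [3.14, 0.0, 1.837]
contact_force: [-0.9, -0.9, 6.0]
width: 0.0233
grasp_force: 62.0
```

```bash
python3 - <<'E'
from h import *
np.set_printoptions(precision=4,suppress=True)
t=lambda a,b,z:onz(ray("top",(250+a/5-.4,115+b/5-.4)),z)
P=[t(98,295,.135),t(108,288,.141),t(288,237,.141),t(290,238,.154),t(410,200,.156),t(590,153,.154),t(735,107,.163)]
for p in P: print(p)
s,im=pickle.load(open("w2.pkl","rb")); po=(np.array(s["ee_pos"]),s["orientation"])
w=lambda a,b:(126+a/3-.3,64+b/3-.3)
r=ray("wrist",w(727,437),po); print("collar wrist@.135",onz(r,.135),"tri3",tri(r,ray("top",(269.6,174)),ray("scene",(273.8,184.5))))
a=onz(ray("wrist",w(718,480),po),.135);b=onz(ray("wrist",w(710,590),po),.135);print("rail wrist",a,b,"yaw",np.arctan2(*(a-b)[[1,0]])-np.pi/2)
for z in(.15,.155): print("clip tri",onz(ray("scene",(320,194.3)),z))
for st in([.5992,-.0918,.2659],):
  for y in(140,137,51,-4.5,-152): print(y,world(st,[0,y/1e3,0])[0,:2])
print("scene collar@.135",onz(ray("scene",(273.8,184.5)),.135))
E
python3 go.py .4741 .1621 .175 1.837
```

```text
[0.5641 0.042  0.135 ]
[0.5667 0.0378 0.141 ]
[ 0.5885 -0.0428  0.141 ]
[ 0.5868 -0.0421  0.154 ]
[ 0.6027 -0.0949  0.156 ]
[ 0.6228 -0.1749  0.154 ]
[ 0.641  -0.2364  0.163 ]
collar wrist@.135 [0.5652 0.043  0.135 ] tri3 [0.565  0.0416 0.1337]
rail wrist [0.5675 0.0305 0.135 ] [ 0.5792 -0.0025  0.135 ] yaw 0.3410176925440509
clip tri [ 0.6072 -0.0908  0.15  ]
clip tri [ 0.6007 -0.0977  0.155 ]
140 [0.5624 0.0433]
137 [0.5632 0.0404]
51 [ 0.5858 -0.0426]
-4.5 [ 0.6004 -0.0961]
-152 [ 0.6391 -0.2385]
scene collar@.135 [0.5644 0.0388 0.135 ]
t 27.52 pos [0.4741 0.1621 0.0629] rpy [3.14  0.    1.837] w 0.0233 F [-0.9 -0.9  6. ]
turn [ 0.011  0.    -0.   ] shift [-2.000e-03 -1.000e-03 -5.605e+00]
```

>>> drive_tool(plan=[[0,[0,0,-0.4],[0,0,0]],[0,[0,0,-0.6],[0,0,0]],[0,[0,0,-0.6],[0,0,0]],[0,[0,0,-0.4],[0,0,0]],[0,[0,0,0],[0,0,0]]])

```text
time_s: 28.15
ee_pos: [0.4744, 0.1622, 0.1033]
orientation: [3.14, 0.0, 1.837]
contact_force: [-0.4, -0.2, -2.7]
width: 0.0232
grasp_force: 61.0
```

```bash
python3 go.py .499 -.022 .1555 1.837; python3 - <<'E'
E
```

```text
t 28.15 pos [0.4744 0.1622 0.1033] rpy [3.14  0.    1.837] w 0.0232 F [-0.4 -0.2 -2.7]
turn [ 0.019  0.    -0.001] shift [-9.21  -1.237 -2.612]
```

>>> drive_tool(plan=[[0,[0,0,-0.5],[0,0,0]],[0,[0,-0.2,-0.8],[0,0,0]],[0,[-0.3,-0.3,-0.8],[0,0,0]],[0,[-0.7,-0.3,-0.5],[0,0,0]],[0,[-1,-0.3,0],[0,0,0]],[0,[-1,-0.1,0],[0,0,0]],[0,[-1,0,0],[0,0,0]],[0,[-1,0,0],[0,0,0]],[0,[-1,0,0],[0,0,0]],[0,[-1,0,0],[0,0,0]],[0,[-1,0,0],[0,0,0]],[0,[-0.7,0,0],[0,0,0]],[0,[-0.4,0,0],[0,0,0]],[0,[-0.1,0,0],[0,0,0]],[0,[0,0,0],[0,0,0]]])

```text
time_s: 30.02
ee_pos: [0.4986, -0.0215, 0.1543]
orientation: [-3.141, -0.0, 1.837]
contact_force: [-0.4, -0.5, -2.9]
width: 0.0231
grasp_force: 60.9
```

```bash
python3 go.py .5763 -.001 .1555 1.8365; python3 - <<'E'
from h import *
import snap
np.set_printoptions(precision=4,suppress=True)
snap.snap("wrist","w6",0,0,510,380,1)
s,im=pickle.load(open("w6.pkl","rb")); po=(np.array(s["ee_pos"]),s["orientation"])
print("collar pred",proj("wrist",[[.5645,.042,.135],[.5763,-.001,.135]],po), "coil pred",proj("wrist",world([s["ee_pos"][0],s["ee_pos"][1],.2665],[[0,.072,s["ee_pos"][2]-.0625+.02],[0,-.072,s["ee_pos"][2]-.0625+.02]]),po))
E
```

```text
t 30.02 pos [ 0.4986 -0.0215  0.1543] rpy [-3.141 -0.     1.837] w 0.0231 F [-0.4 -0.5 -2.9]
turn [-0.001 -0.005  0.007] shift [-0.03   4.016 -0.062]
collar pred [[393.3938 152.3491]
 [385.3427 222.8226]] coil pred [[257.7232  99.5944]
 [257.461  298.8394]]
```

```bash
python3 - <<'E'
from h import *
s,im=pickle.load(open("w6.pkl","rb"))
g=im[134:200:2,355:430].astype(int).mean(2)
for i,r in enumerate(g): print(134+2*i,"".join(" .:-=+*#"[7-min(7,int(x/30))] for x in r))
E
```

```text
134            .   .  .:----------=++-:-===================-===================
136           ..   .  .:----------=++-:-=======================================
138           ..   ....:-=-------=++=:.:=======================================
140           ..   ....:----------=+=-:-=======================================
142           ..   ...:---------==+++==============--==========================
144   .       .    . ..:----==++++++++====---:::...  :-========================
146   .      ...  ....:--=-==+*******++++===--::... .-=++======================
148  ..      ...  .. ..:-=-==+**************++++++++++++=======================
150  .       ..   ....:----==+*************+++++++====++=======================
152  .       ..   .. ..:---==+************+++++++==============================
154  .       ..   ...:--=---==+++*******+++++++++==============================
156  .       ..   .. .:-------===+++++++++++++++===============================
158 ..       ..   ...:--==-----==++++=====---::::.. .-=========================
160 ..      ...   ...:--==-----==+++=====---::..    .-======
[... 839 characters left out ...]
.:--==----==+++=====---::..    :-========+++++*****+++==---=
184 .     ...  ....:--=------==+++=====---:...    :========++++++****++==---===
186 .  .  ...  .....:---------=+++=====--::..    .:=======+++++++***++==---====
188 .   . ...  .. .:--=-----==++++=====--::..  . .-=====++++++++***++==--======
190 .  . ...   .. .:--=-------=++=====---::..    .-====+++++++++***++=--=======
192 .  . ...   . ..--==-----==+++=====---:...    :-====++++++++***++==--=======
194    . ...  .. ..:---------=+++=====--::...    :=====++++++++***++=--========
196      ...  ....:--=------==+++=====--::....  .:=====++++++++***++=---===++++
198   .. ..   ....:----------=+++=====--::..    .-=====+++++++++**++==--==+++++
```

The collar appears at about (393,151) against (393.4,152.3) predicted, and the rail edges agree, so I insert.

>>> drive_tool(plan=[[0,[0,0.4,0],[0,0,0]],[0,[0,0.7,0],[0,0,0]],[0,[0,0.7,0],[0,0,0]],[0,[0,0.7,0],[0,0,0]],[0,[0,0.7,0],[0,0,0]],[0,[0,0.5,0],[0,0,0]],[0,[0,0.3,0],[0,0,0]],[0,[0,0,0],[0,0,0]]])

```text
time_s: 31.08
ee_pos: [0.5763, -0.0007, 0.1542]
orientation: [-3.141, -0.0, 1.837]
contact_force: [0.5, 0.9, -2.1]
width: 0.0229
grasp_force: 60.9
```

```bash
python3 go.py .5763 -.001 .1115 1.8365; python3 - <<'E'
from bench import vision
import numpy as np
from h import *
im=vision.read_camera("wrist")["pixels"].astype(int).mean(2)
import pickle
g=im[130:230:3,215:300]
for i,r in enumerate(g): print(130+3*i,"".join(" .:-=+*#"[7-min(7,int(x/30))] for x in r))
E
```

```text
t 31.07 pos [ 0.5763 -0.0007  0.1542] rpy [-3.141 -0.     1.837] w 0.0229 F [ 0.5  0.9 -2.1]
turn [-0.001 -0.001  0.006] shift [-0.016 -0.004  2.134]
130                  ..                                                                .:
133                  .                                                                  .
136                  ..                                                                ..
139                  ..             .-=====---::::...                                 .:-
142                  .         .:-=++++===---:::..     .:-===-.                        .:
145                  ..        -*******+++++++==========---===-.                       .:
148                  ..        -******+++++++=================-                       .:-
151                  ..        :=****++++++++=================:                        .:
154                  ..             :=+=======--::::.....                              .:
157                  ..             .-==---::..                                       .:-
160                  ..             .-===--::..   
[... 1409 characters left out ...]
   .:-===---:.   .:===--::...                                    .:---
211                   .:-===---:.   .:===---:...                                    .:---
214                   .:======-..   .:=====---::.                                    .:--
217                   .-===--==-.   .:=======-:..              .----.                .:--
220        ...........:====--==-.   .:======----:.             :====-.  ...........   .:-
223      .-=+======+**+===--=+=:     .-=====-------            :======+**++=++====-...:--
226     .-========++*++===--=+=:     .-=====-----:             :=+====++**+========-:.:--
229 ....-========++**+====-:=+=.     .-======----:.            -=+=====+**++=========--==
```

>>> drive_tool(plan=[[0,[0,0.08,0.3],[0,0,0]],[0,[0,0,0.6],[0,0,0]],[0,[0,0,0.6],[0,0,0]],[0,[0,0,0.4],[0,0,0]],[0,[0,0,0.15],[0,0,0]],[0,[0,0,0],[0,0,0]]])

```text
time_s: 31.88
ee_pos: [0.5775, -0.0003, 0.1131]
orientation: [-3.141, -0.0, 1.837]
contact_force: [0.1, 1.2, -2.6]
width: 0.0228
grasp_force: 60.9
```

>>> drive_tool(plan=[[0,[0,0,0.05],[0,0,0]],[0,[0,0,0.04],[0,0,0]],[0,[0,0,0],[0,0,0]]])

```text
time_s: 32.25
ee_pos: [0.5777, -0.0003, 0.1116]
orientation: [3.141, 0.0, 1.837]
contact_force: [0.3, 0.0, -2.0]
width: 0.0228
grasp_force: 60.9
```

>>> drive_tool(plan=[[0,[0,0,0.04],[0,0,0]],[0,[0,0,0.03],[0,0,0]],[0,[0,0,0],[0,0,0]]])

```text
time_s: 32.62
ee_pos: [0.5777, -0.0003, 0.1106]
orientation: [3.141, 0.0, 1.837]
contact_force: [-1.8, -0.9, 1.7]
width: 0.0232
grasp_force: 61.5
```

```bash
python3 - <<'E'
from h import *
import cv2,snap
np.set_printoptions(precision=4,suppress=True)
def brass(im,u,v,r): # RGB
    c=im[v-r:v+r,u-r:u+r].astype(int); w=np.clip(c[...,0]-c[...,2]-50,0,None)*(c[...,0]-c[...,1]>12)
    yy,xx=np.mgrid[v-r:v+r,u-r:u+r]; return (xx*w).sum()/w.sum(),(yy*w).sum()/w.sum(),(w>0).sum()
t=brass(d0["top"]["pixels"],332,155,8); print("top",t, onz(ray("top",t[:2]),.156))
snap.snap("wrist","w7",0,0,510,380,1)
s,im=pickle.load(open("w7.pkl","rb")); po=(np.array(s["ee_pos"]),s["orientation"])
u,v=proj("wrist",[.602,-.0958,.156],po)[0]; print("wrist pred clip",u,v,po)
c=im[:,:,::-1].astype(int); m=(c[...,0]-c[...,2]>60)&(c[...,0]-c[...,1]>15)
n,lab,st,ce=cv2.connectedComponentsWithStats(m.astype(np.uint8)); print([(st[i].tolist(),ce[i].round(1).tolist()) for i in range(1,n) if st[i,4]>6])
E
```

```text
top (np.float64(331.56537282941775), np.float64(154.69662921348313), np.int64(32)) [ 0.6025 -0.0948  0.156 ]
wrist pred clip 254.5153202220228 416.1582422803344 (array([ 0.5777, -0.0003,  0.1106]), array([3.141 , 0.0002, 1.837 ]))
[([91, 0, 39, 136, 1654], [107.7, 31.7]), ([454, 0, 58, 90, 1659], [476.0, 41.9]), ([481, 23, 9, 12, 78], [485.2, 28.8]), ([504, 49, 8, 11, 68], [507.2, 53.9]), ([107, 51, 7, 5, 15], [110.1, 52.7]), ([103, 57, 3, 3, 8], [104.1, 58.0]), ([118, 62, 4, 6, 14], [119.3, 64.5]), ([486, 91, 1, 11, 11], [486.0, 96.0]), ([120, 96, 8, 55, 72], [125.4, 121.0]), ([240, 96, 7, 8, 43], [243.3, 99.3]), ([437, 102, 8, 13, 91], [440.7, 108.2]), ([264, 112, 6, 5, 26], [266.5, 114.0]), ([465, 124, 1, 9, 9], [465.0, 128.0]), ([455, 134, 25, 73, 187], [465.5, 182.4]), ([482, 139, 1, 12, 12], [482.0, 144.5]), ([94, 143, 4, 16, 34], [95.4, 151.4]), ([128, 152, 2, 11, 14], [128.2, 157.4]), ([480, 153, 2, 12, 12], [480.3, 158.5]), ([99, 164, 37, 51, 950], [117.2, 196.5]), ([97, 177, 3, 6, 9], [97.9, 179.3]), ([355, 177, 71, 84, 2526], [390.2, 219.4]), ([135, 215, 4, 18, 24], [136.4, 223.9]), ([433, 215, 39, 89, 585], [450.0, 263.1]), ([105, 221, 2, 10, 10], [105.5, 225.5]), ([107, 234, 34, 43, 358], [117.7, 254.8]), ([454, 238, 6, 11, 35], [456.3, 242.0]), ([449, 257, 7, 8, 22], [452.4, 261.0]), ([132, 304, 10, 11, 61], [136.1, 308.8])]
```

```bash
python3 - <<'E'
from h import *
np.set_printoptions(precision=4,suppress=True)
print("hook top-ray",onz(ray("top",(162.8-.4,188-.4)),.099),"vs grip .5377 .2909; scene",onz(ray("scene",(219.5,167.5)),.099))
print("coil top-ray",onz(ray("top",(292.6-.4,217-.4)),.015),"vs .4652 -.0192; scene",onz(ray("scene",(255,247.5)),.011))
# scene brass centroid refine
im=d0["scene"]["pixels"].astype(int)
for v in range(188,200): print(v," ".join("%3d/%3d/%3d"%tuple(im[v,u]) for u in range(314,327)))
E
```

```text
hook top-ray [0.5371 0.2885 0.099 ] vs grip .5377 .2909; scene [0.537  0.2869 0.099 ]
coil top-ray [ 0.4648 -0.0189  0.015 ] vs .4652 -.0192; scene [ 0.4641 -0.0215  0.011 ]
188  72/146/123  76/146/123  77/145/123  79/146/124  84/147/125  86/148/126  87/147/125  88/147/125  89/146/125  89/145/123  88/143/122  89/143/122  90/142/122
189  67/144/122  70/145/123  71/145/122  74/146/124  75/147/125  75/146/124  77/146/124  79/145/125  81/146/124  81/145/123  83/145/124  83/144/123  87/145/123
190  65/142/120  68/145/122  69/145/122  69/145/123  70/147/124  69/145/122  69/145/123  69/145/123  70/145/122  73/145/123  74/145/123  77/145/123  79/145/123
191  74/134/116  71/139/118  68/143/120  67/145/122  72/147/122  79/147/121  80/148/120  79/149/121  74/149/122  67/146/121  66/145/121  68/145/122  71/145/122
192  89/108/102  88/118/109  86/129/114  96/140/117 116/148/116 133/152/112 135/155/112 132/159/115 116/155/117  87/148/120  67/145/120  64/145/121  66/146/122
193  96/ 94/ 86  94/ 98/ 95 107/110/100 145/135/103 182/157/104 195/163/100 192/160/ 98 184/158/ 99 160/153/104 117/149/115  7
[... 293 characters left out ...]
 109/103/ 88  94/112/102  88/127/115  94/142/127  92/146/129
196 237/225/122 237/222/105 223/202/ 90 200/173/ 80 175/148/ 71 154/128/ 66 136/114/ 66 119/105/ 71 103/ 97/ 78  94/ 96/ 88  91/102/ 97  95/112/107  93/119/111
197 216/206/152 228/217/139 231/218/129 230/216/117 224/204/100 211/184/ 85 196/171/ 77 187/167/ 76 171/152/ 75 144/131/ 76 112/104/ 77  95/ 93/ 84  93/ 97/ 93
198 164/163/147 184/179/153 201/194/159 216/207/154 226/215/139 231/218/125 233/219/115 235/220/104 233/218/ 93 220/199/ 84 189/168/ 77 160/144/ 76 138/125/ 77
199 133/134/130 142/143/137 153/153/145 167/166/150 187/182/156 205/197/161 220/212/158 231/220/141 236/224/123 237/224/114 235/220/103 232/216/ 93 220/199/ 84
```

>>> drive_tool(plan=[[0,[0,0,-0.04],[0,0,0]],[0,[-0.3,0,0],[0,0,0]],[0,[-0.5,0,0],[0,0,0]],[0,[-0.6,0,0],[0,0,0]],[0,[-0.6,0,0],[0,0,0]],[0,[-0.6,0,0],[0,0,0]],[0,[-0.6,0,0],[0,0,0]],[0,[-0.6,0,0],[0,0,0]],[0,[-0.5,0,0],[0,0,0]],[0,[-0.4,0,0],[0,0,0]],[0,[-0.18,0,0],[0,0,0]],[0,[0,0,0],[0,0,0]]])

```text
time_s: 34.17
ee_pos: [0.6033, -0.0946, 0.1109]
orientation: [3.142, -0.0, 1.837]
contact_force: [0.1, 0.4, -2.3]
width: 0.0231
grasp_force: 60.9
```

```bash
python3 go.py .6025 -.0948 .1105 1.837; python3 - <<'E'
import snap,cv2
snap.snap("scene","s8",0,0,500,380,1); snap.snap("top","t8",0,0,500,380,1)
import pickle,numpy as np
s,im=pickle.load(open("t8.pkl","rb"))
c=im[:,:,::-1].astype(int)
for v in range(146,166): print(v," ".join("%3d"%c[v,u].mean() for u in range(318,348)))
E
```

```text
t 34.17 pos [ 0.6033 -0.0946  0.1109] rpy [ 3.142 -0.     1.837] w 0.0231 F [ 0.1  0.4 -2.3]
turn [ 0.001 -0.003 -0.001] shift [-0.002 -0.04   0.018]
146 201 194 194 141  70  39  56  66  66  80  94 100  82  90  98  99  98  98  98 100 108 110  99  92  90  91  91  91  90  92
147 214 213 205 129  55  38  55  63  65  75  88 101  86  93  96  96 100  97  97 103 109 110  97  90  90  92  91  90  92  92
148 213 217 205 125  52  36  54  66  67  68  82 105  94  95  97  99  97 100  99 103 107 108  97  91  91  90  92  92  92  90
149 214 217 207 126  50  33  50  64  68  67  81 109 100  97  99  99  99  97  98 100 100  99  93  92  90  92  88  89  92  92
150 214 217 207 127  49  30  48  63  66  63  80  95  98  98  97  98  93  88  84  82  79  86  91  91  91  91  89  90  88  90
151 215 218 208 128  51  33  44  62  68  64  71  83  95  96  89  87  77  66  59  60  65  80  91  90  92  90  93  91  93  91
152 213 219 211 136  58  27  37  58  65  61  61  75  85  81  68  63  60  57  54  53  61  86  92  90  93  91  90  90  92  90
153 218 227 226 160  76  25  34  50  63  61  56  63  65  63  56  52  54  53  52  5
[... 829 characters left out ...]
  33  43  47  45  51  44  50  58  63  67  87  93  92  91  92  94  91  93  91  83
161 121 135 138 165 163 155 175 121  54  27  28  34  33  43  47  43  48  51  57  69  89  93  92  90  91  92  91  91  86  75
162 199 208 196 215 216 193 186 131  60  34  24  29  28  38  44  47  47  44  52  65  90  92  91  91  89  94  93  85  78  72
163 239 239 231 227 219 191 151 104  67  45  32  30  26  32  36  40  44  44  47  69  87  90  89  89  89  94  90  85  73  70
164 240 240 238 228 190 145 108  91  85  71  50  31  29  31  27  32  35  39  49  68  90  93  93  91  93  91  85  75  71  77
165 238 239 240 222 147 109 118 123 128 117  96  52  25  25  28  28  28  30  43  67  90  92  92  93  92  89  76  73  81  95
```

>>> drive_tool(plan=[[0,[0,0,0.03],[0,0,0]],[0,[0,0,0.02],[0,0,0]],[0.15,[0,0,0],[0,0,0]],[0.3,[0,0,0],[0,0,0]],[0.4,[0,0,0],[0,0,0]],[0.5,[0,0,0],[0,0,0]],[0.5,[0,0,-0.2],[0,0,0]],[0.5,[0,0,-0.5],[0,0,0]],[0.5,[0,0,-0.9],[0,0,0]],[0.5,[0,0,-1],[0,0,0]],[0.5,[0,0,-1],[0,0,0]],[0.5,[0,0,-1],[0,0,0]],[0.5,[0,0,-1],[0,0,0]],[0.5,[-0.8,0,-0.6],[0,0,0]],[0.5,[-1,0,0],[0,0,0]],[0.5,[-1,0,0],[0,0,0]],[0.5,[-0.5,0,0],[0,0,0]],[0.5,[0,0,0],[0,0,0]]])

```text
time_s: 36.52
ee_pos: [0.6204, -0.159, 0.233]
orientation: [-3.141, -0.001, 1.836]
contact_force: [-0.3, 0.1, -0.3]
width: 0.0428
grasp_force: 0.0
```

```bash
python3 - <<'E'
from h import *
import snap
np.set_printoptions(precision=4,suppress=True)
snap.snap("wrist","w9",0,0,510,380,1); snap.snap("top","t9",0,0,510,380,1)
s,im=pickle.load(open("w9.pkl","rb")); po=(np.array(s["ee_pos"]),s["orientation"]); print(s["time_s"],po)
p=[.6028,-.0948,.267]
print(proj("wrist",world(p,[[0,0,.156],[-.012,-.012,.144],[.012,.012,.144],[0,.072,.07],[0,-.072,.07]]),po))
u,v=proj("wrist",world(p,[0,0,.15]),po)[0].astype(int)
c=im[:,:,::-1].astype(int); 
for y in range(v-30,v+30,1): print(y,"".join("B" if (q[0]-q[2]>50 and q[0]-q[1]>12) else " .:-=+*#"[7-min(7,int(q.mean()/32))] for q in c[y,u-35:u+35]))
print(u-35)
E
```

```text
36.525 (array([ 0.6204, -0.159 ,  0.233 ]), array([-3.1406, -0.001 ,  1.8356]))
[[257.5064 108.2108]
 [242.076  123.6301]
 [273.1005  92.8919]
 [257.4637  39.3884]
 [257.6379 176.8071]]
78 ----:.................      :=++========-.            ................
79 ---:..................      :=+++=======-.            ...............:
80 ---:..................      :=++========-.            ...............-
81 ----.............. ...      :=++========-.            ...............-
82 ---:..................      :=++========-.            ...............:
83 ---:.............. ...      :=++========-.            ...............:
84 ---:.............. ...      :=++========-.            ...............:
85 ----.............  ...      :=++========-.            ...............:
86 ---:.............  ...      :=++========-.            ..............:-
87 ---:.............. ...      :=++========-.            ...............:
88 ---:.............. ...      :=+++=======-.            ...............:
89 ---:.............  ...      :=++========-.            ..............::
90 ---:.............  ... 
[... 2867 characters left out ...]
     ..............:-
129 ----:............  ...      .-+++=======-:            ..............:-
130 ----:............  ...       -+++=======-:.           ..............:-
131 ----:............. ...       -+++=======-:.           ...............-
132 ----:............ ....       -+++=======-:.           ...............-
133 ----:.................       -+++=======-:.           ..............:-
134 ----:.................       -+++=======-:.           .............::-
135 ----::................       -+++=======-:.           ..............:-
136 ----:.................       -+++=======-:.           ..............:-
137 ----:.................       -+++=======-:.          ..............:--
222
```

>>> drive_tool(plan=[[0.5,[0,0,0],[0,0,0]],[0.5,[0,0,0],[0,0,0]],[0.5,[0,0,0],[0,0,0]],[0.5,[0,0,0],[0,0,0]]])

```text
time_s: 37.12
ee_pos: [0.6206, -0.158, 0.234]
orientation: [3.141, -0.0, 1.837]
contact_force: [-0.2, 0.3, 0.0]
width: 0.043
grasp_force: 0.0
```

```bash
python3 - <<'E'
from h import *
import snap,cv2
snap.snap("wrist","w10",0,0,510,380,1)
a=pickle.load(open("w9.pkl","rb"))[1].astype(int); s,b=pickle.load(open("w10.pkl","rb")); b=b.astype(int)
print(s["time_s"],"diff",np.abs(a-b)[0:200,215:300].mean(),np.abs(a-b)[0:200,215:300].max())
m=((b.max(2)<110)&(b[...,0]-b[...,1]>8))[0:215,210:310].astype(np.uint8)
n,lab,st,ce=cv2.connectedComponentsWithStats(m); print([(st[i].tolist(),(ce[i]+[210,0]).round(1).tolist()) for i in range(1,n) if st[i,4]>30])
for y in list(range(12,70,3))+list(range(145,210,3)): print(y,"".join(" .:-=+*#"[7-min(7,int(q/32))] for q in b[y,215:300].mean(1)))
E
```

```text
37.125 diff 5.527764705882353 99
[([55, 32, 3, 22, 53], [266.1, 42.7]), ([56, 163, 2, 22, 42], [266.5, 173.5])]
12 ..................................-===--:....   ..........................:----------
15 ..................................:===--:...    ..........................:---------=
18 ..................................:===--:....   ..........................:--------==
21 ..................................:===--:....   ..........................:--------==
24 ..................................-===--:...    ..........................:--------==
27 ............................  .. .:===--:....    .          ..............:---------=
30 ...........................:. ..:-====--:...    .-==----:   ...............:---------
33 ...........................:::..:=++==--:.....  .-++=---:   ...............:-------==
36 ...........................:----+*+++++=======-..-+++---:   ...............:--------=
39 ...........................:----===++++=======-..-+++=-::   ...............:-------==
42 -::::---::.................:----==+++++=======-..-+++=--:   ...............:---------
45 =-----
[... 2071 characters left out ...]
...............     .-+++=======-..------.   .............:--========-
190 :.............................  ...:-+++=======-...    .    ..............:--=======:
193 :..................................:=+++=======-..........................:-=======-:
196 : .................................:=+++===+===-.........................:--=======-:
199 -................:--.              .-+++===+++=-.                 .......:--=======-.
202 -................:--.  .:::.        -=++=======-.        .::.     .......:--=======-:
205 =:...............:---:-==++=:       -=++==+=+==-.     .:-=+++-.   .......:--=======-:
208 =:...............:--.               :=+++===+==-.                 .......:--====----:
```

>>> drive_tool(plan=[[0.5,[0,0,0],[0,0,0]],[0.5,[0,0,0],[0,0,0]],[0.5,[0,0,0],[0,0,0]],[0.5,[0,0,0],[0,0,0]],[0.5,[0,0,0],[0,0,0]],[0.5,[0,0,0],[0,0,0]],[0.5,[0,0,0],[0,0,0]],[0.5,[0,0,0],[0,0,0]],[0.5,[0,0,0],[0,0,0]],[0.5,[0,0,0],[0,0,0]],[0.5,[0,0,0],[0,0,0]],[0.5,[0,0,0],[0,0,0]]])

```text
time_s: 38.67
ee_pos: [0.6206, -0.1582, 0.2339]
orientation: [3.142, -0.0, 1.837]
contact_force: [0.8, 0.0, -0.2]
width: 0.0428
grasp_force: 0.0
```

```bash
python3 - <<'E'
from h import *
import snap,cv2
snap.snap("wrist","w11",0,0,510,380,1); snap.snap("wrist","w12",0,0,510,380,1); 
F=[pickle.load(open(f"w{i}.pkl","rb"))[1].astype(np.float32).mean(2) for i in(9,10,11,12)]
for i in(0,1,2):
    print([np.round(cv2.phaseCorrelate(F[i][a:b,c:d].copy(),F[3][a:b,c:d].copy(),cv2.createHanningWindow((d-c,b-a),cv2.CV_32F)),2).tolist() for a,b,c,d in((20,70,240,285),(150,198,240,285),(60,180,360,440))])
b=pickle.load(open("w12.pkl","rb"))[1].astype(int)
for y in (41,172): print(y,"".join(" .:-=+*#"[7-min(7,int(q/32))] for q in b[y,215:300].mean(1)))
E
```

```text
Traceback (most recent call last):
ValueError: setting an array element with a sequence. The requested array has an inhomogeneous shape after 1 dimensions. The detected shape was (2,) + inhomogeneous part.
```

```bash
python3 - <<'E'
from h import *
import cv2
F=[pickle.load(open(f"w{i}.pkl","rb"))[1].astype(np.float32).mean(2) for i in(9,10,11,12)]
for i in(0,1,2):
    print([np.round(cv2.phaseCorrelate(F[i][a:b,c:d].copy(),F[3][a:b,c:d].copy(),cv2.createHanningWindow((d-c,b-a),cv2.CV_32F))[0],2).tolist() for a,b,c,d in((20,70,240,285),(150,198,240,285),(60,180,360,440))])
c=pickle.load(open("w12.pkl","rb"))[1][:,:,::-1].astype(int)
for y in range(90,127): print(y,"".join("B" if (q[0]-q[2]>50 and q[0]-q[1]>12) else " .:-=+*#"[7-min(7,int(q.mean()/32))] for q in c[y,235:275]))
E
```

```text
[[-0.0, 0.81], [-0.34, 0.03], [-0.71, 0.59]]
[[0.59, -0.23], [0.57, -0.13], [0.09, -0.16]]
[[0.41, -0.01], [0.6, -0.02], [0.08, 0.12]]
90 ...   ..      .-+++========:.           
91 ...   ..      .-+++========:.           
92 ...   ..      .-+++========:.           
93 ...   ..      .-+++========-..          
94 ...   ........:==++========-..          
95 ...   .::------===+========:.           
96 ...   .:-======--=+========:.           
97 ...   .:-=======-=+========:.           
98 ...   .:-========++========:.           
99 ...   .:-========++========:.           
100 ...   .:-=================-:.           
101 ...   .:-====BBBBBBBBBBBBBBB...         
102 ...   .:-====BBBBBBBBBBBBBBBBBBB        
103 ..    .:-===BBBBBBBBBBBBBBBBBBBB        
104 ..     .-===BBBBBBBBBBBBBBBBBBBB        
105 ...    .-===BBBBBBBBBBBBBBBBBBBB        
106 ...    .-===BBBBBBBBBBBBBBBBBBBB        
107 ...    .:===BBBBBBBBBBBBBBBBBBBB        
108 ..     .:===-BBBBBBBBBBBBBBBBBBB        
109 ...    .:===-BBBBBBBBBBBBBBBBBBB        
110 ...    .:===-BBBBBBBBBBBBBBBBBBB        
111 ..     .:====BBBBBBBBBBBBBBBBBBB        
112 ..     .-====BBBBBBBBBBBBBBBBBBB        
113 ...    .-====BBBBBBBBBBBBBBBBBBB        
114 ...    .-====BBBBBBBBBBBBBBBBBB.        
115 ..     .-==================-:..         
116 ..     .-=========+========-..          
117 ..     .-======--==========:..          
118 ...    .-======-:==========:.           
119 ...    .-======--=+========:.           
120 ...    .-=========+========:.           
121 ...    .-========++========:.           
122 ....   .-=========+========-..          
123 ...    .:--------==========-:.          
124 ...   ..:....::--=+========-:.          
125 ...   ...     .:=++========-.           
126 ....  ...      :=++========:.
```

>>> drive_tool(plan=[[0.5,[0,0,0],[0,0,0]],[0.5,[0,0,0],[0,0,0]],[0.5,[0,0,0],[0,0,0]],[0.5,[0,0,0],[0,0,0]],[0.5,[0,0,0],[0,0,0]],[0.5,[0,0,0],[0,0,0]],[0.5,[0,0,0],[0,0,0]],[0.5,[0,0,0],[0,0,0]],[0.5,[0,0,0],[0,0,0]],[0.5,[0,0,0],[0,0,0]],[0.5,[0,0,0],[0,0,0]],[0.5,[0,0,0],[0,0,0]],[0.5,[0,0,0],[0,0,0]],[0.5,[0,0,0],[0,0,0]],[0.5,[0,0,0],[0,0,0]],[0.5,[0,0,0],[0,0,0]],[0.5,[0,0,0],[0,0,0]],[0.5,[0,0,0],[0,0,0]],[0.5,[0,0,0],[0,0,0]],[0.5,[0,0,0],[0,0,0]]])

```text
time_s: 41.28
ee_pos: [0.6206, -0.1582, 0.2339]
orientation: [3.141, -0.0, 1.837]
contact_force: [1.0, -0.4, -0.1]
width: 0.0423
grasp_force: 0.0
```

>>> drive_tool(plan=[[0.5,[0,0,0],[0,0,0]],[0.5,[0,0,0],[0,0,0]],[0.5,[0,0,0],[0,0,0]],[0.5,[0,0,0],[0,0,0]],[0.5,[0,0,0],[0,0,0]],[0.5,[0,0,0],[0,0,0]],[0.5,[0,0,0],[0,0,0]],[0.5,[0,0,0],[0,0,0]],[0.5,[0,0,0],[0,0,0]],[0.5,[0,0,0],[0,0,0]],[0.5,[0,0,0],[0,0,0]],[0.5,[0,0,0],[0,0,0]],[0.5,[0,0,0],[0,0,0]],[0.5,[0,0,0],[0,0,0]],[0.5,[0,0,0],[0,0,0]],[0.5,[0,0,0],[0,0,0]],[0.5,[0,0,0],[0,0,0]],[0.5,[0,0,0],[0,0,0]],[0.5,[0,0,0],[0,0,0]],[0.5,[0,0,0],[0,0,0]]])

```text
time_s: 43.78
ee_pos: [0.6206, -0.1582, 0.2339]
orientation: [3.142, -0.0, 1.837]
contact_force: [-0.6, -0.2, 0.3]
width: 0.0429
grasp_force: 0.0
```

```bash
python3 - <<'E'
from h import *
import snap,cv2
for i in range(13,18): snap.snap("wrist",f"w{i}",0,0,510,380,1)
F=[pickle.load(open(f"w{i}.pkl","rb"))[1].astype(np.float32).mean(2) for i in range(13,18)]
for i in range(4):
    print([np.round(cv2.phaseCorrelate(F[i][a:b,c:d].copy(),F[4][a:b,c:d].copy(),cv2.createHanningWindow((d-c,b-a),cv2.CV_32F))[0],2).tolist() for a,b,c,d in((20,70,240,285),(150,198,240,285),(60,180,360,440))])
print(pickle.load(open("w17.pkl","rb"))[0]["time_s"])
E
```

```text
[[0.57, -0.05], [0.39, -0.01], [-0.0, -0.02]]
[[0.48, -0.03], [0.49, 0.03], [0.03, -0.02]]
[[0.53, 0.01], [0.52, -0.03], [0.06, 0.01]]
[[0.51, 0.0], [0.41, 0.08], [0.0, -0.01]]
43.975
```

```bash
python3 -c "
from bench import job
print(job.job_done())"
```

```text
the job is handed in; nothing more can be done
None
```

The job is handed in at about 44 s: the carrier hangs at rest below the brass clip with both coils in it, its hook measured about 1 mm past the clip's centre; the bystanders were not touched.

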